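# Set up the folding recipe stand

### The arm

A 6-joint arm with a two-finger parallel gripper is mounted at the origin on a cart in front of the work surface, level with it; the furniture and walls round the work are solid. World frame = base frame: x ahead of the robot, y to its left, z up, the work surface at z = 0. Lengths are in mm, angles in degrees, forces in N, time in s.
With the tool pointing down it reaches from about 300 to 850 mm from the base axis. Payload 4.2 kg.
Tool frame: the origin (TCP) lies at the very end of the fingers, on their centre line; the grasp point (between the pads) lies 19 mm behind it; z points along the fingers, y is the direction in which the jaws open and shut (so a half turn about z gives the same grasp; the last joint's range is limited). The gripper opens to 91 mm and grips with 3 to 60 N. Pads are 32 mm wide; open, the fingers measure 118 mm over their backs; the gripper's body (76 mm by 178 mm) begins 60 mm behind the grasp point.
Start: joints at [38.445, 18.312, 89.639, -0, 72.044, -1.146], TCP at [443.112, 366.463, 213.976] pointing down, gripper open.
Joint ranges: [-177.97, 177.97], [-48.28, 115.42], [12.27, 149.76], [-77.06, 257.06], [2.81, 150.46], [-146.56, 146.56]. Speed limits (degrees/s): [147.25, 147.25, 180, 180, 180, 180].

### API

Orientations are given as [roll, pitch, yaw] about the fixed x, y, z axes, in that order (R = Rz(yaw) Ry(pitch) Rx(roll)).
In Python, from workcell import telemetry, grab_frame, job gives the robot as it stands.
- The arm moves only by the tool drive_tool, never from a script. Its argument "moves" is a list of rows, each an object of numbers: "claw": the closure, from -1 (fully open) to 1 (shut); "dx", "dy", "dz": the shift along the tool's x, y, z in units of 20 mm (1.0 is 20 mm); "yaw": the turn about the tool's z in units of 0.15 rad (1.0 is 0.15 rad). In form: [{"claw": .., "dx": .., "dy": .., "dz": .., "yaw": ..}, ...]. A call has 1 to 5 rows; each row shifts and turns the pose as measured when the row begins, along the tool's axes as they then stand; what a row does not reach is not made up. A row lasts 1/8 s, in which the tool goes at most 62.5 mm and 10.7 degrees, less where a joint would pass 70% of its speed; a pose out of reach is approached as far as the arm can. A call with a number of a shift or a turn outside -1 to 1 is refused whole. A call with a gripper value outside its range is refused whole. The fingers move at their own pace and stop on an object; "grip_force" is the grip in N (left out, the last holds). Time passes only in rows, so rows that do not move let the fingers close. It gives the time, the measured TCP pose, the force and the opening at its end, in the units of the state.
- telemetry.state(): the state, without advancing time (a new reading comes with each control period).
- grab_frame(name): name is "side" or "top"; returns a dict with "color" (400x640x3 uint8, blue, green, red), "vertical_fov" (degrees; the focal length in pixels is half the picture's height over the tangent of half this angle, whatever the lens; pixels are square), "cx", "cy" (the principal point, pixels), "pose" (4x4, takes a point from camera to world coordinates). Camera axes: x right, y down, z forward; pixel columns grow to the right and rows downward; lengths in mm; the calibration is good to about 2 mm. A picture is of the moment at which its call begins. There is no depth.
- job.job_done(): hands the job in, once; it reports no verdict.
The state is a dict: "time_s": time; "qpos": joint angles; "qvel": joint speeds; "effort": joint torques, N m; "ee_pos": TCP position; "ee_rot": TCP orientation; "force": force on the tool from outside, world axes, zero at the start; "torque": the same for the moment, N m; "gripper_width": finger opening in mm.
Only numpy, scipy, OpenCV 4.12 (cv2) and the standard library are available. Lean on these libraries where they do the work, as an engineer would, in place of code of your own. Each camera call takes 0.05 s, during which the arm holds its last target.

### The job

First lift the folded back of the recipe stand by its pull bar, past its over-centre point, so that it snaps fully open and stays open by itself. Then take the notepad out of its upright rack and set it down gently (do not drop it) in the groove of the stand, the same way up as it stood in the rack, centred from side to side and leaning back against the opened back. Do not push the mug, the honey jar or the tin out of place.

Things in the scene. Friction and masses are not known exactly. Their poses are not given: they have to be found in the camera images.
- stand: Dark wooden recipe stand, fast to the worktop. Origin: centre of its underside; +x is its rear, y left, z up. Base 135 x 160 mm (x, y), top at z = 12 mm. Lip rail along y, 8 mm thick, rear face at x = -24 mm, top at z = 28 mm. Hinge axis along y at x = 18, z = 34 mm. Steel hinge cheeks 10 mm thick at y = +-68 mm, up to z = 38 mm; a thin spring strut beside the left one.
- stand_hinge (a point): Middle of the stand's hinge axis (stand frame x = 18, y = 0, z = 34 mm); axes as those of the stand.
- stand_groove (a point): Middle of the floor of the groove in which the notepad shall stand (stand frame x = -8, y = 0, z = 12 mm), between the lip rail (its rear face 16 mm in front of this point) and the hinge; axes as those of the stand.
- stand_back (a joint): Angle of the hinged back: 0 = folded forward over the base, 1.80 = fully open (its stop), leaning back 0.23 rad from vertical. Board 8 mm thick, 122 mm wide, reaching 75 mm from the axis, which lies in its mid-plane. Up to about 1.05 rad a spring pulls it back to folded (about 5 N at the pull bar at first, falling to 0); beyond, it pulls it on to fully open and holds it there (about 3 N).
- pull_bar (a point): Centre of the steel pull bar of the back: 18 mm thick, 44 mm long, along the hinge axis, on a neck 8 x 28 mm; 64 mm from the axis along the board, 31 mm off its mid-plane on the outer side (on top when folded, at the rear when open). Folded, it is 65 mm above the worktop. It moves on a 71 mm arc about the axis; point axes equal the stand's when folded. Grasp across the ends or the diameter.
- rack: Dark wooden rack fixed to the worktop, origin at the centre of its underside. Base 80 x 130 mm (x, y), 12 mm thick; two upright cheeks 10 mm thick, 120 mm wide along y, up to z = 66 mm, with a slot 24 mm wide between them, running along y. The notepad stands in the slot.
- notepad_center (a point): Centre of the blue notepad: 146 mm tall, 103 mm wide (wire binding 6 mm more at one side), 11 mm thick, 0.08 to 0.16 kg, upright in the rack at the start, foot 12 mm and top edge 158 mm above the worktop; top 92 mm clear of the rack. Own axes: x up its height, y along its width, z out of the front cover, which faces the rack's -x side. Grasp it across its thickness from above.
- notepad_bottom (a point): Middle of the notepad's lower edge, 73 mm below its centre along its own x; same axes.
- mug: Striped mug, 87 mm across, 90 mm tall, with a handle; bystander, origin at the centre of its underside.
- honey: Jar with a red lid, 65 mm across, 90 mm tall; bystander, origin at the centre of its underside.
- tin: Low round tin, 86 mm across, 40 mm tall; bystander, origin at the centre of its underside.
There are look-alikes about, which are no part of the job. There is more than one size of the part that bears notepad_center; the job needs the smaller.

How it is judged:
By the outcome, as a careful person would: the job done as asked, in the order asked, and still so for the second after the job is handed in, with the robot touching nothing.
It also fails if it takes over 58 s, if anything falls off the work surface, if the arm or the gripper's body presses on something with over 40 N, if the wrist force passes 120 N, or if a joint passes its speed limit or range.

## Working session

There is one attempt and no reset: what is moved stays moved. The work goes in short steps, Python scripts to look and compute and a tool call to move; the robot and the scene stay as the last step left them, time stands still between calls to the robot, and variables do not carry over. Pictures are saved under pics/ and viewed, and the job is handed in when it is done.

Besides the shell and the picture viewer there is one more tool, called in YAML: its name, and indented under it one key for each argument. drive_tool: Moves the arm, as the interface text tells. Its arguments: {"type":"object","properties":{"moves":{"type":"array"},"grip_force":{"type":"number"}},"required":["moves"]}

```bash
ls; mkdir -p pics
python3 - <<'E'
from workcell import telemetry, grab_frame
import cv2
print(telemetry.state())
for n in("side","top"):
    f=grab_frame(n); cv2.imwrite(f"pics/{n}0.png",f["color"]); print(n,f["vertical_fov"],f["cx"],f["cy"],f["pose"], f["color"].shape)
E
```

```text
pics
{'time_s': 0.0, 'qpos': array([ 3.84469734e+01,  1.83526671e+01,  8.97055985e+01, -8.23843688e-04,
        7.20437636e+01, -1.14583596e+00]), 'qvel': array([-0.09459452, -0.03036087, -0.00181927, -0.02404333, -0.08449935,
        0.06374725]), 'effort': array([-1.05365085e-03, -4.12467921e+01, -2.31971061e+01,  7.23781670e-02,
        4.58018063e-02, -1.37995962e-04]), 'ee_pos': array([442.70305279, 366.15123712, 213.11546661]), 'ee_rot': array([-1.79897975e+02, -1.25720092e-03,  1.29593063e+02]), 'force': array([-0.48825054,  0.07846484,  0.07420352]), 'torque': array([-0.04577772, -0.00068622,  0.00396192]), 'gripper_width': 91.47625202798235}
side 57.29518380792244 321.8631269527216 191.37105609042086 [[-8.72736223e-01 -2.73909031e-01  4.04110539e-01  2.17975234e+02]
 [-4.88190515e-01  4.91743648e-01 -7.21011932e-01  6.87035519e+02]
 [-1.22711144e-03 -8.26536162e-01 -5.62882285e-01  5.64865591e+02]
 [ 0.00000000e+00  0.00000000e+00  0.00000000e+00  1.00000000e+00]] (400, 640, 3)
top 47.2402276736463 315.2821987256199 198.51855435108462 [[ 1.78660161e-02 -9.96366360e-01  8.32759367e-02  4.59620909e+02]
 [-9.99664918e-01 -1.93611695e-02 -1.71812950e-02  7.46510943e+01]
 [ 1.87311839e-02 -8.29410711e-02 -9.96378403e-01  1.11345458e+03]
 [ 0.00000000e+00  0.00000000e+00  0.00000000e+00  1.00000000e+00]] (400, 640, 3)
```

View pics/side0.png

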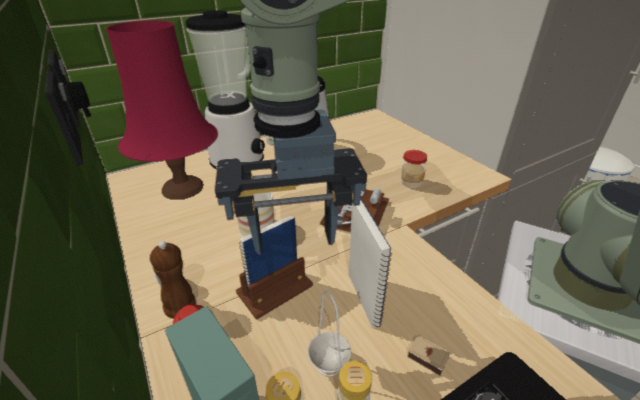

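View pics/top0.png

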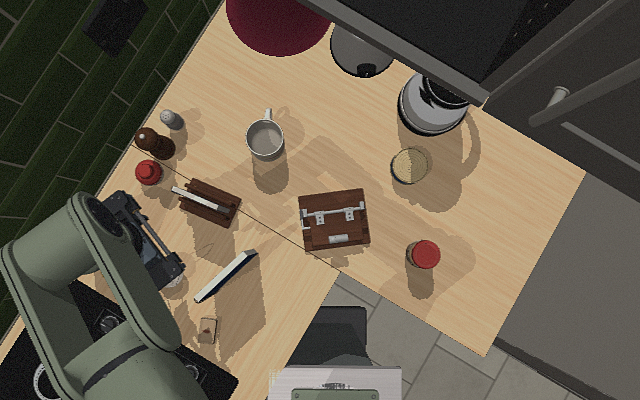

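Run:
```python
import cv2
t=cv2.imread("pics/top0.png"); s=cv2.imread("pics/side0.png")
cv2.imwrite("pics/c1.png",cv2.resize(t[175:265,280:400],None,fx=6.6,fy=6.6,interpolation=cv2.INTER_CUBIC))
cv2.imwrite("pics/c2.png",cv2.resize(t[150:240,150:270],None,fx=6.6,fy=6.6,interpolation=cv2.INTER_CUBIC))
cv2.imwrite("pics/c3.png",cv2.resize(s[180:330,220:420],None,fx=4,fy=4,interpolation=cv2.INTER_CUBIC))
```

```text
(no output)
```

View pics/c1.png

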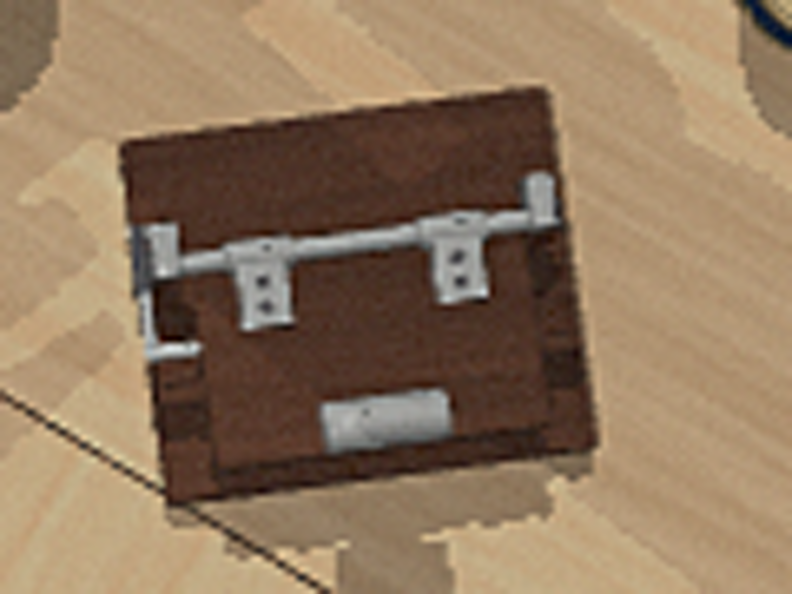

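View pics/c2.png

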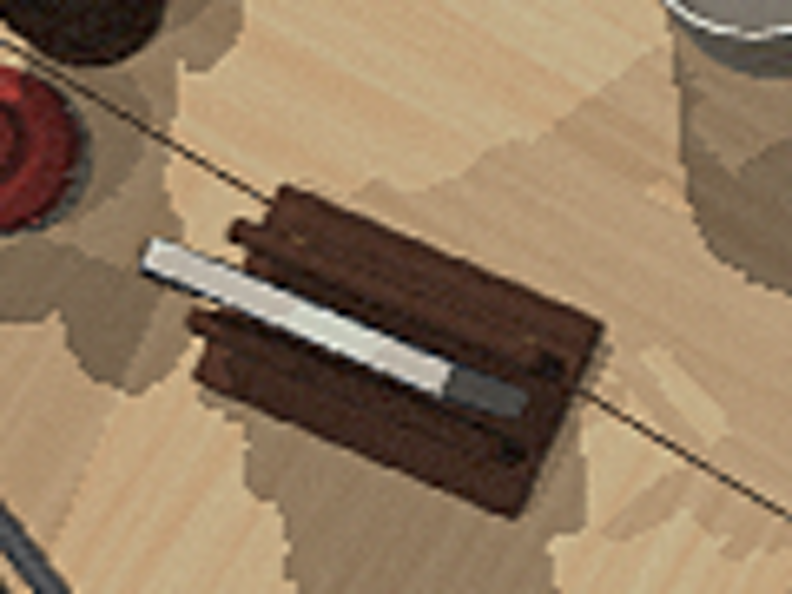

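View pics/c3.png

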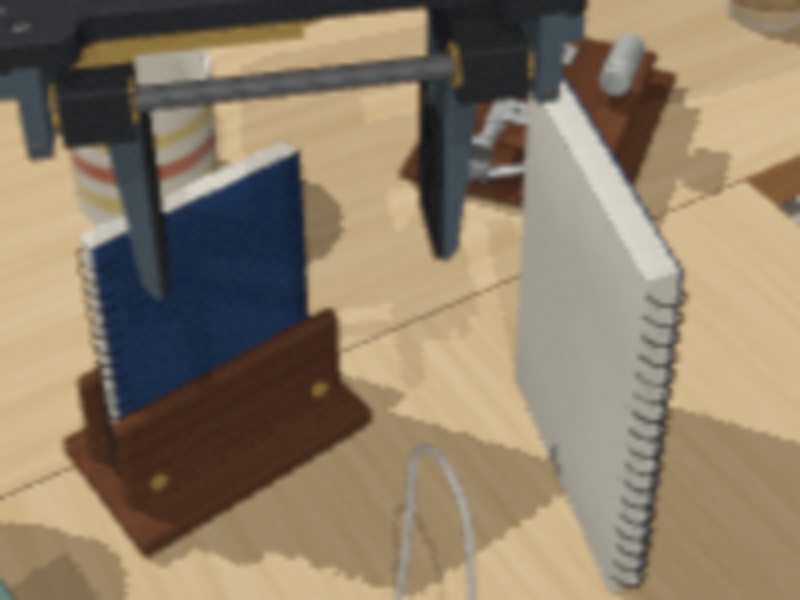

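```bash
cat > h.py <<'E'
import numpy as np, cv2
from scipy.optimize import least_squares
CAM={}
def cam(f):
    K=np.array([[0,0,f["cx"]],[0,0,f["cy"]],[0,0,1.]]); fl=200/np.tan(np.radians(f["vertical_fov"]/2)); K[0,0]=K[1,1]=fl
    return K,np.array(f["pose"])
def proj(c,P):
    K,T=c; P=np.atleast_2d(P); q=(P-T[:3,3])@T[:3,:3]; q=q@K.T; return q[:,:2]/q[:,2:]
def ray(c,uv,z):
    K,T=c; d=T[:3,:3]@np.linalg.solve(K,[uv[0],uv[1],1]); o=T[:3,3]; return o+d*(z-o[2])/d[2]
TOP=({'vertical_fov':47.2402276736463,'cx':315.2821987256199,'cy':198.51855435108462,'pose':[[1.78660161e-02,-9.96366360e-01,8.32759367e-02,4.59620909e+02],[-9.99664918e-01,-1.93611695e-02,-1.71812950e-02,7.46510943e+01],[1.87311839e-02,-8.29410711e-02,-9.96378403e-01,1.11345458e+03],[0,0,0,1]]})
SIDE=({'vertical_fov':57.29518380792244,'cx':321.8631269527216,'cy':191.37105609042086,'pose':[[-8.72736223e-01,-2.73909031e-01,4.04110539e-01,2.17975234e+02],[-4.88190515e-01,4.91743648e-01,-7.21011932e-01,6.87035519e+02],[-1.22711144e-03,-8.26536162e-01,-5.62882285e-01,5.64865591e+02],[0,0,0,1]]})
TOP=cam(TOP);SIDE=cam(SIDE)
def fit(c,pts,uv,x0):
    pts=np.array(pts,float);uv=np.array(uv,float)
    def w(p):
        a=np.radians(p[2]);R=np.array([[np.cos(a),-np.sin(a),0],[np.sin(a),np.cos(a),0],[0,0,1]])
        return pts@R.T+[p[0],p[1],0]
    r=least_squares(lambda p:(proj(c,w(p))-uv).ravel(),x0); return r.x,(proj(c,w(r.x))-uv)
E
python3 - <<'E'
from h import *
o=np.array([280,175]);o2=np.array([150,150])
st=np.array([[122,143],[548,88],[595,452],[167,502]])/6.6+o
c=[[67.5,80,12],[67.5,-80,12],[-67.5,-80,12],[-67.5,80,12]]
x,r=fit(TOP,c,st,[480,40,-7]);print("stand",x,r.round(1).tolist())
for n,uv,z in(("bar",[387,419],74),("cheekL",[163,250],38),("cheekR",[541,198],38)):
    p=ray(TOP,np.array(uv)/6.6+o,z);a=np.radians(x[2]);d=p[:2]-x[:2];print(n,p,"local",np.cos(a)*d[0]+np.sin(a)*d[1],-np.sin(a)*d[0]+np.cos(a)*d[1])
rk=np.array([[283,185],[605,325],[515,520],[197,378]])/6.6+o2
x,r=fit(TOP,[[40,65,12],[40,-65,12],[-40,-65,12],[-40,65,12]],rk,[500,250,-25]);print("rack",x,r.round(1).tolist())
for n,uv in(("nL",[151,255]),("nR",[516,402])):
    print(n,ray(TOP,np.array(uv)/6.6+o2,158))
a=[ray(TOP,np.array(uv)/6.6+o2,158)for uv in([146,270],[158,240],[510,414],[523,388])];print(np.round(a,1).tolist())
# side notepad top corners
s=np.array([220,180])
for n,uv in (("sTL",[92,243]),("sTR",[298,152])): print(n,ray(SIDE,np.array(uv)/4+s,158))
for n,uv,z in(("mug",(265,137),90),("honey",(425,253),90),("tin",(411,165),40),("red",(148,172),60),("bignote",(225,275),180),("pepper",(148,140),120)): print(n,ray(TOP,uv,z).round(0))
E
```

```text
stand [501.2783616    8.92443129   8.07140891] [[-0.5, -0.6], [0.4, -0.2], [0.7, 0.1], [-0.6, 0.8]]
bar [456.6331976    2.16507217  74.        ] local -45.15196467686155 -0.4238981079486086
cheekL [515.122397    80.40600498  38.        ] local 23.74342071447345 68.82966414253025
cheekR [536.29011987 -54.43414181  38.        ] local 25.768927559427226 -67.64683566045989
rack [535.32110748 307.16648971 -22.56733898] [[0.1, -0.7], [0.5, -0.3], [0.3, 0.6], [-1.0, 0.4]]
nL [554.4026984  355.91763951 158.        ]
nR [510.03428956 239.27661195 158.        ]
[[549.6, 357.3, 158.0], [559.2, 353.9, 158.0], [506.2, 241.0, 158.0], [514.5, 237.2, 158.0]]
sTL [553.05586752 355.3595288  158.        ]
sTR [511.52080116 263.28797779 158.        ]
mug [683. 173.  90.]
honey [ 428. -190.   90.]
tin [ 634. -170.   40.]
red [602. 444.  60.]
bignote [380. 238. 180.]
pepper [664. 426. 120.]
```

```bash
cat > plan.py <<'E'
import sys,numpy as np
from workcell import telemetry
def plan(target,yaw,n=None,p=None,psi=None):
    s=telemetry.state()
    if p is None:p=np.array(s["ee_pos"]);psi=s["ee_rot"][2]
    target=np.array(target,float)
    d=(yaw-psi+180)%360-180
    print("at",p.round(1),round(psi,2),"w",round(s["gripper_width"],1),"F",np.array(s["force"]).round(1),"t",round(s["time_s"],2))
    L=target-p; m=n or int(np.ceil(max(abs(L).max()/19,abs(d)/8.3)))
    m=max(m,1)
    for i in range(m):
        a=np.radians(psi+d/m*i); D=L/m
        tx=np.array([np.cos(a),np.sin(a),0]);ty=np.array([np.sin(a),-np.cos(a),0])
        print(i,"dx %.2f dy %.2f dz %.2f yaw %.2f"%(D@tx/20,D@ty/20,-D[2]/20,-d/m/8.594))
if __name__=="__main__":
    a=[float(v) for v in sys.argv[1:]]
    plan(a[:3],a[3],int(a[4]) if len(a)>4 else None)
E
python3 - <<'E'
from h import *
s=np.array([220,180]);o2=np.array([150,150])
b=ray(SIDE,np.array([622,585])/4+s,0);print(b)
# height: vertical line thru b
for z in(150,180,200,220): print(z,proj(SIDE,[b[0],b[1],z]))
print("tgt",np.array([668,275])/4+s)
A=ray(TOP,np.array([151,255])/6.6+o2,158);B=ray(TOP,np.array([447,378])/6.6+o2,158)
print(A,B,(A+B)/2,np.linalg.norm(A-B),np.degrees(np.arctan2(*(A-B)[[1,0]])))
E
python3 plan.py 456 2.3 213 188.07
```

```text
[332.13313963 288.981969     0.        ]
150 [[383.37305414 266.24631381]]
180 [[385.23785601 252.03391482]]
200 [[386.54603058 242.06379449]]
220 [[387.91006821 231.66791959]]
tgt [387.   248.75]
[554.4026984  355.91763951 158.        ] [517.2109178  261.25232241 158.        ] [535.8068081  308.58498096 158.        ] 101.70914810002989 68.55130175798675
at [442.8 366.2 213.2] 129.59 w 91.1 F [ 0.1 -0.2 -0.7] t 0.1
0 dx -0.72 dy -0.55 dz 0.00 yaw -0.34
1 dx -0.69 dy -0.59 dz 0.00 yaw -0.34
2 dx -0.66 dy -0.62 dz 0.00 yaw -0.34
3 dx -0.63 dy -0.66 dz 0.00 yaw -0.34
4 dx -0.59 dy -0.69 dz 0.00 yaw -0.34
5 dx -0.56 dy -0.72 dz 0.00 yaw -0.34
6 dx -0.52 dy -0.75 dz 0.00 yaw -0.34
7 dx -0.48 dy -0.77 dz 0.00 yaw -0.34
8 dx -0.44 dy -0.80 dz 0.00 yaw -0.34
9 dx -0.40 dy -0.82 dz 0.00 yaw -0.34
10 dx -0.36 dy -0.84 dz 0.00 yaw -0.34
11 dx -0.32 dy -0.85 dz 0.00 yaw -0.34
12 dx -0.27 dy -0.87 dz 0.00 yaw -0.34
13 dx -0.23 dy -0.88 dz 0.00 yaw -0.34
14 dx -0.18 dy -0.89 dz 0.00 yaw -0.34
15 dx -0.14 dy -0.90 dz 0.00 yaw -0.34
16 dx -0.09 dy -0.91 dz 0.00 yaw -0.34
17 dx -0.04 dy -0.91 dz 0.00 yaw -0.34
18 dx 0.00 dy -0.91 dz 0.00 yaw -0.34
19 dx 0.05 dy -0.91 dz 0.00 yaw -0.34
```

drive_tool:
  moves:
    - {"claw": -1,"dx": -0.7,"dy": -0.55,"dz": -0.2,"yaw": -0.34}
    - {"claw": -1,"dx": -0.7,"dy": -0.6,"dz": -0.2,"yaw": -0.34}
    - {"claw": -1,"dx": -0.66,"dy": -0.62,"dz": 0,"yaw": -0.34}
    - {"claw": -1,"dx": -0.63,"dy": -0.66,"dz": 0,"yaw": -0.34}
    - {"claw": -1,"dx": -0.6,"dy": -0.7,"dz": 0,"yaw": -0.34}
  grip_force: 30

```text
time_s: 0.72
ee_pos: [444.8, 272.9, 218.8]
ee_rot: [-179.6, -0.1, 144.8]
force: [0.4, -0.6, -0.6]
gripper_width: 91.3
```

```bash
python3 plan.py 456 2.3 175 188.07
```

```text
at [444.8 272.9 218.8] 144.81 w 91.3 F [ 0.4 -0.6 -0.6] t 0.72
0 dx -0.55 dy -0.72 dz 0.15 yaw -0.34
1 dx -0.51 dy -0.74 dz 0.15 yaw -0.34
2 dx -0.48 dy -0.77 dz 0.15 yaw -0.34
3 dx -0.44 dy -0.79 dz 0.15 yaw -0.34
4 dx -0.40 dy -0.81 dz 0.15 yaw -0.34
5 dx -0.35 dy -0.83 dz 0.15 yaw -0.34
6 dx -0.31 dy -0.85 dz 0.15 yaw -0.34
7 dx -0.27 dy -0.86 dz 0.15 yaw -0.34
8 dx -0.23 dy -0.87 dz 0.15 yaw -0.34
9 dx -0.18 dy -0.88 dz 0.15 yaw -0.34
10 dx -0.14 dy -0.89 dz 0.15 yaw -0.34
11 dx -0.09 dy -0.90 dz 0.15 yaw -0.34
12 dx -0.05 dy -0.90 dz 0.15 yaw -0.34
13 dx -0.00 dy -0.90 dz 0.15 yaw -0.34
14 dx 0.04 dy -0.90 dz 0.15 yaw -0.34
```

Tracks well.

drive_tool:
  moves:
    - {"claw": -1,"dx": -0.55,"dy": -0.72,"dz": 0,"yaw": -0.35}
    - {"claw": -1,"dx": -0.52,"dy": -0.75,"dz": 0,"yaw": -0.35}
    - {"claw": -1,"dx": -0.48,"dy": -0.77,"dz": 0,"yaw": -0.35}
    - {"claw": -1,"dx": -0.44,"dy": -0.8,"dz": 0,"yaw": -0.35}
    - {"claw": -1,"dx": -0.4,"dy": -0.8,"dz": 0,"yaw": -0.35}

```text
time_s: 1.35
ee_pos: [447.9, 178.6, 217.2]
ee_rot: [-179.5, -0.4, 160.4]
force: [0.9, -0.6, 0.5]
gripper_width: 91.4
```

drive_tool:
  moves:
    - {"claw": -1,"dx": -0.35,"dy": -0.85,"dz": 0.2,"yaw": -0.35}
    - {"claw": -1,"dx": -0.3,"dy": -0.85,"dz": 0.2,"yaw": -0.35}
    - {"claw": -1,"dx": -0.27,"dy": -0.87,"dz": 0.2,"yaw": -0.35}
    - {"claw": -1,"dx": -0.23,"dy": -0.88,"dz": 0.2,"yaw": -0.35}
    - {"claw": -1,"dx": -0.18,"dy": -0.9,"dz": 0.2,"yaw": -0.35}

```text
time_s: 1.98
ee_pos: [452.2, 84.2, 195.7]
ee_rot: [-179.6, -0.7, 175.9]
force: [0.9, -0.4, -0.0]
gripper_width: 91.1
```

```bash
python3 plan.py 456 2.3 140 188.07
```

```text
at [452.2  84.2 195.7] 175.94 w 91.1 F [ 0.9 -0.4 -0. ] t 1.98
0 dx -0.10 dy -0.81 dz 0.56 yaw -0.28
1 dx -0.06 dy -0.82 dz 0.56 yaw -0.28
2 dx -0.03 dy -0.82 dz 0.56 yaw -0.28
3 dx 0.01 dy -0.82 dz 0.56 yaw -0.28
4 dx 0.04 dy -0.82 dz 0.56 yaw -0.28
```

drive_tool:
  moves:
    - {"claw": -1,"dx": -0.1,"dy": -0.85,"dz": 0.56,"yaw": -0.28}
    - {"claw": -1,"dx": -0.06,"dy": -0.85,"dz": 0.56,"yaw": -0.28}
    - {"claw": -1,"dx": -0.03,"dy": -0.85,"dz": 0.56,"yaw": -0.28}
    - {"claw": -0.8,"dx": 0,"dy": -0.85,"dz": 0.56,"yaw": -0.28}
    - {"claw": -0.6,"dx": 0,"dy": -0.7,"dz": 0.56,"yaw": -0.28}

```text
time_s: 2.6
ee_pos: [455.2, -1.2, 137.6]
ee_rot: [-179.7, -0.9, -171.6]
force: [0.5, -0.6, 1.3]
gripper_width: 75.0
```

drive_tool:
  moves:
    - {"claw": -0.6,"dx": 0,"dy": 0,"dz": 0,"yaw": 0}

```text
time_s: 2.72
ee_pos: [454.4, -1.8, 136.7]
ee_rot: [-179.8, -1.1, -171.7]
force: [-0.1, 0.6, -0.6]
gripper_width: 73.5
```

```bash
python3 plan.py 456 2.3 80 188.07
python3 - <<'E'
from workcell import grab_frame
import cv2
for n in("side","top"):
    f=grab_frame(n); cv2.imwrite(f"pics/{n}1.png",f["color"])
    c=f["color"]
    c=c[160:270,270:400] if n=="top" else c[150:270,280:440]
    cv2.imwrite(f"pics/{n}1c.png",cv2.resize(c,None,fx=5,fy=5,interpolation=cv2.INTER_CUBIC))
E
```

```text
at [454.4  -1.8 136.7] -171.75 w 73.5 F [-0.1  0.6 -0.6] t 2.73
0 dx -0.04 dy 0.06 dz 0.95 yaw 0.01
1 dx -0.04 dy 0.06 dz 0.95 yaw 0.01
2 dx -0.04 dy 0.06 dz 0.95 yaw 0.01
```

View pics/side1c.png

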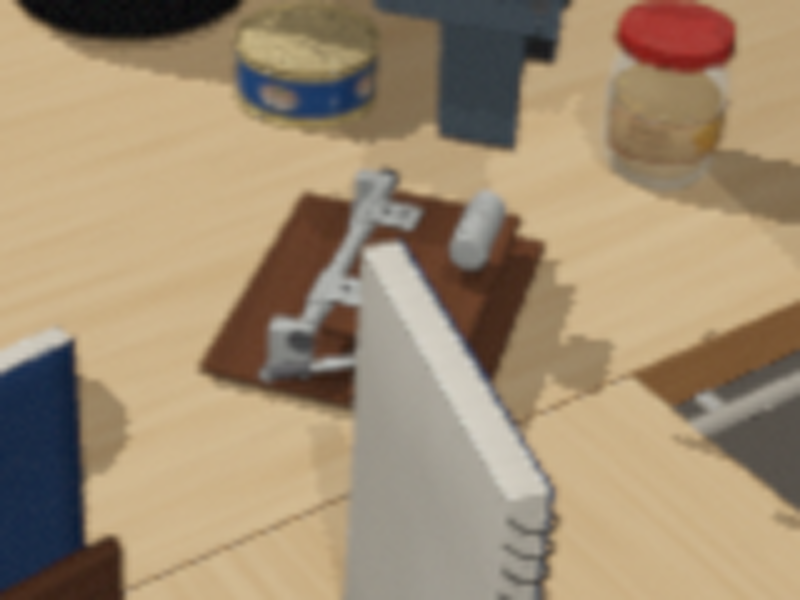

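View pics/top1c.png

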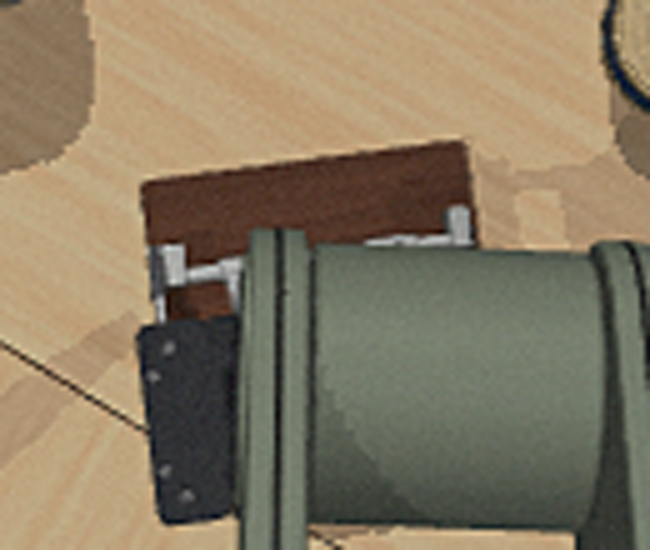

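Run:
```python
from h import *
for p in([454.4,-1.8,136.7],[449,41,137],[456,2.3,65],[460,-41,137]):print(p,proj(SIDE,p))
# bar ends in side crop
for uv in([483,200],[468,262],[477,230]): print(ray(SIDE,np.array(uv)/5+[280,150],70))
```

```text
[454.4, -1.8, 136.7] [[379.19105055 169.57954802]]
[449, 41, 137] [[374.16548604 178.86987965]]
[456, 2.3, 65] [[375.29660063 196.09642256]]
[460, -41, 137] [[383.21666007 161.41813736]]
[460.69425904 -16.28006637  70.        ]
[447.35228981  34.58130449  70.        ]
[453.55797431   8.66157164  70.        ]
```

View pics/side1.png

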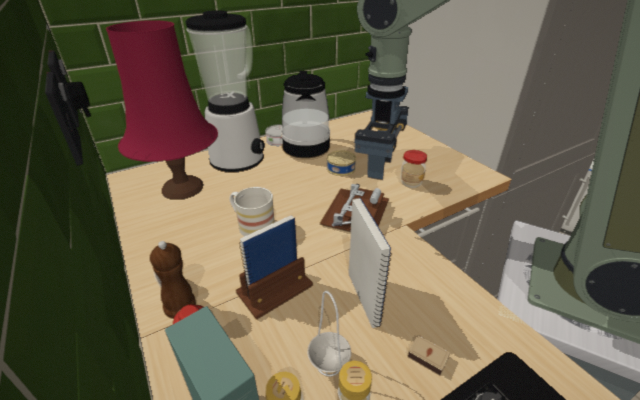

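drive_tool:
  moves:
    - {"claw": -0.6,"dx": -0.04,"dy": 0.06,"dz": 1,"yaw": 0}
    - {"claw": -0.6,"dx": -0.04,"dy": 0.06,"dz": 1,"yaw": 0}
    - {"claw": -0.6,"dx": -0.04,"dy": 0.06,"dz": 1,"yaw": 0}
    - {"claw": -0.6,"dx": 0,"dy": 0,"dz": 0.7,"yaw": 0}

```text
time_s: 3.32
ee_pos: [459.2, 5.1, 65.2]
ee_rot: [-179.7, -0.4, -171.7]
force: [-0.0, -0.3, 0.5]
gripper_width: 73.2
```

```bash
python3 plan.py 456 2.3 49 188.07
python3 - <<'E'
from workcell import grab_frame
import cv2
for n in("side",):
    f=grab_frame(n); 
    c=f["color"]
    c=c[150:250,300:430]
    cv2.imwrite(f"pics/{n}2c.png",cv2.resize(c,None,fx=6,fy=6,interpolation=cv2.INTER_CUBIC))
E
```

```text
at [459.2   5.1  65.2] -171.68 w 73.2 F [-0.  -0.3  0.5] t 3.33
0 dx 0.18 dy -0.12 dz 0.81 yaw 0.03
```

View pics/side2c.png

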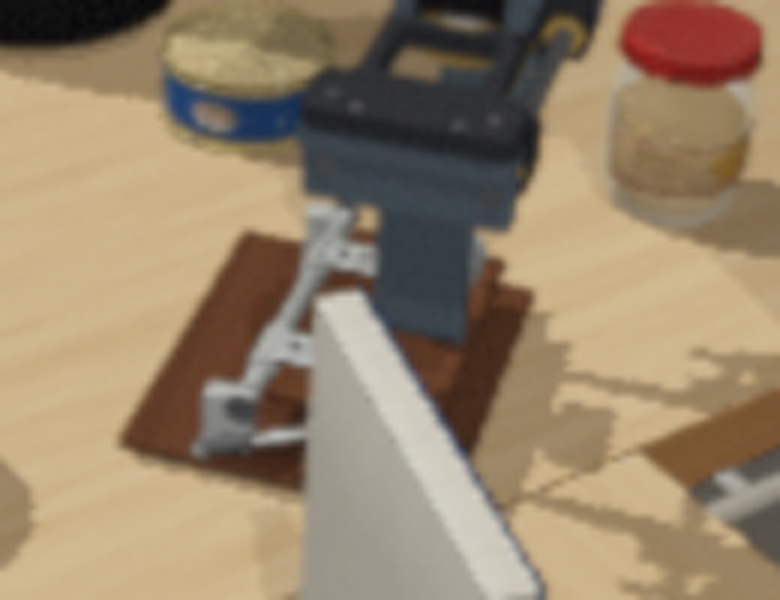

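drive_tool:
  moves:
    - {"claw": -0.6,"dx": 0.15,"dy": -0.12,"dz": 0.4,"yaw": 0}
    - {"claw": -0.6,"dx": 0,"dy": 0,"dz": 0.35,"yaw": 0}
    - {"claw": 1,"dx": 0,"dy": 0,"dz": 0,"yaw": 0}
    - {"claw": 1,"dx": 0,"dy": 0,"dz": 0,"yaw": 0}
    - {"claw": 1,"dx": 0,"dy": 0,"dz": 0,"yaw": 0}
  grip_force: 30

```text
time_s: 4.0
ee_pos: [456.7, 2.6, 49.8]
ee_rot: [-179.7, -0.4, -171.6]
force: [0.9, -13.7, -2.4]
gripper_width: 46.2
```

drive_tool:
  moves:
    - {"claw": 1,"dx": 0,"dy": 0,"dz": 0,"yaw": 0}
    - {"claw": 1,"dx": 0,"dy": 0,"dz": 0,"yaw": 0}

```text
time_s: 4.25
ee_pos: [456.8, 1.4, 49.8]
ee_rot: [-179.6, -0.4, -171.6]
force: [0.0, 0.8, -1.3]
gripper_width: 44.0
```

drive_tool:
  moves:
    - {"claw": 1,"dx": -0.25,"dy": 0,"dz": -0.43,"yaw": 0}
    - {"claw": 1,"dx": -0.3,"dy": 0,"dz": -0.39,"yaw": 0}
    - {"claw": 1,"dx": -0.36,"dy": 0,"dz": -0.35,"yaw": 0}

```text
time_s: 4.62
ee_pos: [472.2, 3.8, 71.9]
ee_rot: [-179.6, -0.9, -171.5]
force: [-0.7, -2.9, -9.1]
gripper_width: 43.8
```

```bash
cat > arc.py <<'E'
import numpy as np
from workcell import telemetry
s=telemetry.state();p=s["ee_pos"];a=np.radians(8.2)
d=p-np.array([456.8,1.4,49.8]);lx=d[0]*np.cos(a)+d[1]*np.sin(a);ly=-d[0]*np.sin(a)+d[1]*np.cos(a)
X=-64+lx;Z=31+d[2];th=154.2-np.degrees(np.arctan2(Z,X));print("r",np.hypot(X,Z).round(1),"theta",th.round(1),"ly",ly.round(1),"F",s["force"].round(1),"w",s["gripper_width"],s["time_s"])
for t in (th+8,th+16,th+24,th+32):
    f=np.radians(154.2-t);nx,nz=71.1*np.cos(f),71.1*np.sin(f);print(round(t,1),"dx %.2f dz %.2f"%(-(nx-X)/20,-(nz-Z)/20));X,Z=nx,nz
E
python3 arc.py
```

```text
r 71.9 theta 21.9 ly 0.2 F [-0.7 -2.9 -9.1] w 43.83963078841472 4.625
29.9 dx -0.41 dz -0.28
37.9 dx -0.43 dz -0.25
45.9 dx -0.46 dz -0.19
53.9 dx -0.48 dz -0.12
```

drive_tool:
  moves:
    - {"claw": 1,"dx": -0.41,"dy": 0,"dz": -0.3,"yaw": 0}
    - {"claw": 1,"dx": -0.43,"dy": 0,"dz": -0.25,"yaw": 0}
    - {"claw": 1,"dx": -0.46,"dy": 0,"dz": -0.2,"yaw": 0}

```text
time_s: 5.0
ee_pos: [496.5, 7.5, 87.2]
ee_rot: [-179.6, -1.3, -171.5]
force: [-2.8, -2.7, -6.9]
gripper_width: 43.7
```

```bash
python3 arc.py
```

```text
r 72.5 theta 45.0 ly 0.4 F [-2.8 -2.7 -6.9] w 43.671108873203266 5.0
53.0 dx -0.50 dz -0.07
61.0 dx -0.49 dz -0.06
69.0 dx -0.50 dz 0.01
77.0 dx -0.49 dz 0.08
```

drive_tool:
  moves:
    - {"claw": 1,"dx": -0.5,"dy": 0,"dz": -0.1,"yaw": 0}
    - {"claw": 1,"dx": -0.49,"dy": 0,"dz": -0.06,"yaw": 0}
    - {"claw": 1,"dx": -0.5,"dy": 0,"dz": 0,"yaw": 0}
    - {"claw": 1,"dx": -0.5,"dy": 0,"dz": 0.06,"yaw": 0}

```text
time_s: 5.5
ee_pos: [537.9, 13.7, 90.9]
ee_rot: [-179.6, -1.4, -171.5]
force: [-3.5, -2.8, -3.4]
gripper_width: 43.8
```

```bash
python3 arc.py
```

```text
r 74.3 theta 78.2 ly 0.7 F [-3.5 -2.8 -3.4] w 43.78947199482237 5.5
86.2 dx -0.43 dz 0.31
94.2 dx -0.45 dz 0.22
102.2 dx -0.41 dz 0.28
110.2 dx -0.37 dz 0.33
```

drive_tool:
  moves:
    - {"claw": 1,"dx": -0.42,"dy": 0,"dz": 0.2,"yaw": 0}
    - {"claw": -1,"dx": 0,"dy": 0,"dz": 0,"yaw": 0}
    - {"claw": -1,"dx": 0,"dy": 0,"dz": 0,"yaw": 0}
    - {"claw": -1,"dx": 0,"dy": 0,"dz": 0,"yaw": 0}

```text
time_s: 6.0
ee_pos: [555.5, 17.4, 89.4]
ee_rot: [-179.7, -0.3, -171.5]
force: [3.0, 1.6, -1.6]
gripper_width: 71.2
```

```bash
python3 arc.py
python3 - <<'E'
from workcell import grab_frame
import cv2
for n in("side",):
    f=grab_frame(n); 
    c=f["color"]
    c=c[130:250,280:440]
    cv2.imwrite(f"pics/{n}3c.png",cv2.resize(c,None,fx=5,fy=5,interpolation=cv2.INTER_CUBIC))
E
```

```text
r 79.3 theta 91.2 ly 1.8 F [ 3.   1.6 -1.6] w 71.17036747749823 6.0
99.2 dx -0.24 dz 0.62
107.2 dx -0.39 dz 0.31
115.2 dx -0.34 dz 0.36
123.2 dx -0.28 dz 0.41
```

View pics/side3c.png

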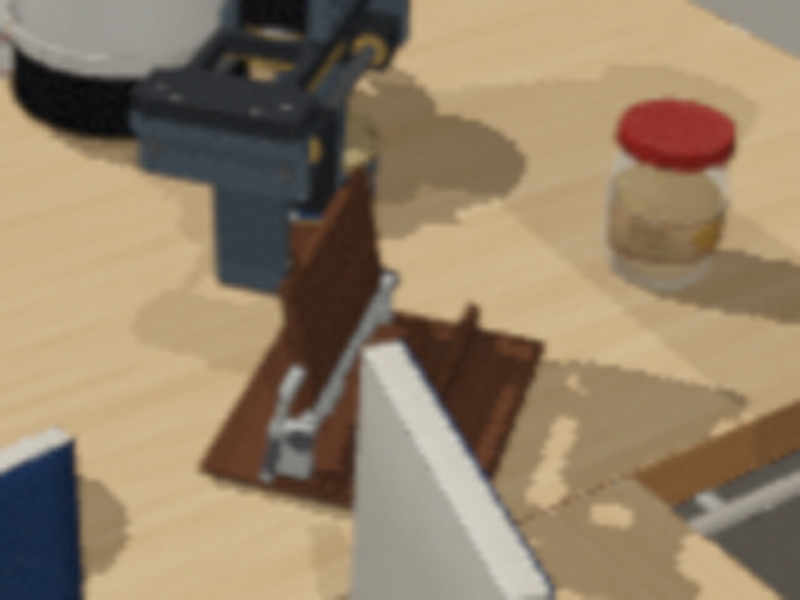

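drive_tool:
  moves:
    - {"claw": -1,"dx": -0.15,"dy": 0,"dz": -0.4,"yaw": 0}
    - {"claw": -1,"dx": 0,"dy": 0,"dz": -0.9,"yaw": 0}
    - {"claw": -1,"dx": 0,"dy": 0,"dz": -1,"yaw": 0}
    - {"claw": -1,"dx": 0,"dy": 0,"dz": -1,"yaw": 0}
    - {"claw": -1,"dx": 0,"dy": 0,"dz": -1,"yaw": 0}

```text
time_s: 6.68
ee_pos: [554.1, 17.4, 177.4]
ee_rot: [-179.6, -1.0, -171.6]
force: [-0.3, -0.2, -0.6]
gripper_width: 91.1
```

```bash
python3 plan.py 535.8 308.6 220 68
```

```text
at [554.1  17.4 177.4] -171.56 w 91.1 F [-0.3 -0.2 -0.6] t 6.67
0 dx -0.08 dy 0.91 dz -0.13 yaw 0.88
1 dx 0.04 dy 0.91 dz -0.13 yaw 0.88
2 dx 0.16 dy 0.90 dz -0.13 yaw 0.88
3 dx 0.28 dy 0.87 dz -0.13 yaw 0.88
4 dx 0.39 dy 0.82 dz -0.13 yaw 0.88
5 dx 0.49 dy 0.77 dz -0.13 yaw 0.88
6 dx 0.59 dy 0.70 dz -0.13 yaw 0.88
7 dx 0.68 dy 0.61 dz -0.13 yaw 0.88
8 dx 0.75 dy 0.52 dz -0.13 yaw 0.88
9 dx 0.81 dy 0.42 dz -0.13 yaw 0.88
10 dx 0.86 dy 0.31 dz -0.13 yaw 0.88
11 dx 0.89 dy 0.19 dz -0.13 yaw 0.88
12 dx 0.91 dy 0.07 dz -0.13 yaw 0.88
13 dx 0.91 dy -0.05 dz -0.13 yaw 0.88
14 dx 0.90 dy -0.17 dz -0.13 yaw 0.88
15 dx 0.87 dy -0.28 dz -0.13 yaw 0.88
```

drive_tool:
  moves:
    - {"claw": -1,"dx": -0.08,"dy": 0.9,"dz": -0.7,"yaw": 0.88}
    - {"claw": -1,"dx": 0.04,"dy": 0.9,"dz": -0.7,"yaw": 0.88}
    - {"claw": -1,"dx": 0.16,"dy": 0.9,"dz": -0.7,"yaw": 0.88}
    - {"claw": -1,"dx": 0.28,"dy": 0.87,"dz": -0.4,"yaw": 0.88}
    - {"claw": -1,"dx": 0.39,"dy": 0.82,"dz": 0,"yaw": 0.88}

```text
time_s: 7.3
ee_pos: [545.7, 107.8, 231.9]
ee_rot: [-178.7, -0.7, 149.2]
force: [0.5, -0.3, 0.2]
gripper_width: 91.1
```

drive_tool:
  moves:
    - {"claw": -1,"dx": 0.5,"dy": 0.77,"dz": 0,"yaw": 0.88}
    - {"claw": -1,"dx": 0.6,"dy": 0.7,"dz": 0,"yaw": 0.88}
    - {"claw": -1,"dx": 0.68,"dy": 0.6,"dz": 0,"yaw": 0.88}
    - {"claw": -1,"dx": 0.75,"dy": 0.52,"dz": 0,"yaw": 0.88}
    - {"claw": -1,"dx": 0.8,"dy": 0.42,"dz": 0,"yaw": 0.88}

```text
time_s: 7.92
ee_pos: [537.9, 198.9, 232.3]
ee_rot: [-177.9, 0.4, 110.0]
force: [0.3, 0.1, 0.4]
gripper_width: 91.0
```

```bash
python3 plan.py 535.8 308.6 220 68
python3 - <<'E'
from workcell import grab_frame
import cv2
for n in("side","top"):
    f=grab_frame(n); cv2.imwrite(f"pics/{n}4.png",f["color"])
E
```

```text
at [537.9 198.9 232.3] 110.01 w 91.0 F [0.3 0.1 0.4] t 7.92
0 dx 0.86 dy 0.30 dz 0.10 yaw 0.81
1 dx 0.89 dy 0.19 dz 0.10 yaw 0.81
2 dx 0.91 dy 0.08 dz 0.10 yaw 0.81
3 dx 0.91 dy -0.03 dz 0.10 yaw 0.81
4 dx 0.90 dy -0.14 dz 0.10 yaw 0.81
5 dx 0.88 dy -0.25 dz 0.10 yaw 0.81
```

View pics/side4.png

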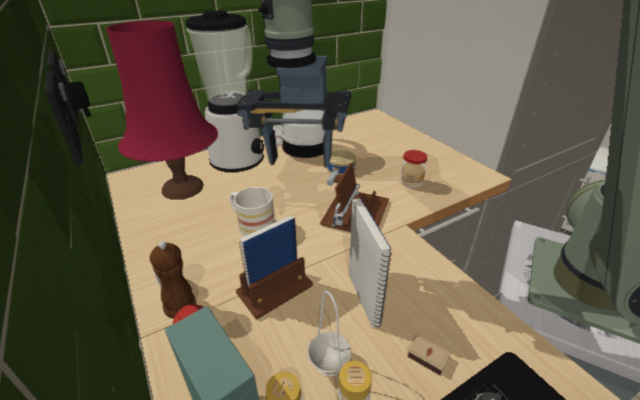

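View pics/top4.png

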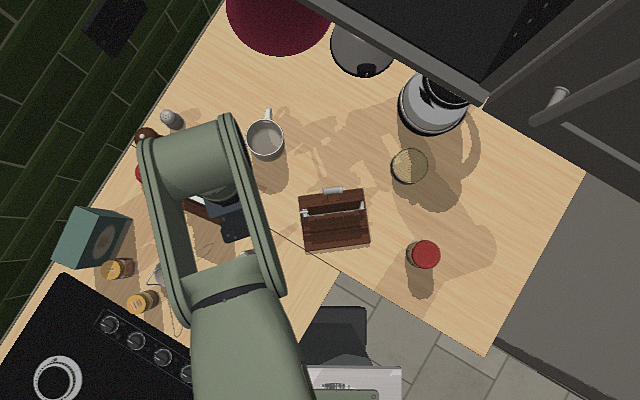

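drive_tool:
  moves:
    - {"claw": -1,"dx": 0.9,"dy": 0.32,"dz": 0.1,"yaw": 0.85}
    - {"claw": -1,"dx": 0.93,"dy": 0.2,"dz": 0.1,"yaw": 0.85}
    - {"claw": -1,"dx": 0.95,"dy": 0.08,"dz": 0,"yaw": 0.85}
    - {"claw": -1,"dx": 0.95,"dy": -0.05,"dz": 0,"yaw": 0.85}
    - {"claw": -1,"dx": 0.9,"dy": -0.15,"dz": 0,"yaw": 0.85}

```text
time_s: 8.65
ee_pos: [534.3, 289.3, 227.1]
ee_rot: [-178.4, 2.0, 73.3]
force: [0.3, 0.0, 0.0]
gripper_width: 91.1
```

drive_tool:
  moves:
    - {"claw": -1,"dx": 0.7,"dy": -0.15,"dz": 0,"yaw": 0.5}
    - {"claw": -1,"dx": 0,"dy": 0,"dz": 0,"yaw": 0}

```text
time_s: 8.9
ee_pos: [534.8, 302.4, 226.7]
ee_rot: [-178.4, 2.3, 69.2]
force: [-0.2, -0.2, 0.2]
gripper_width: 91.2
```

```bash
python3 plan.py 535.8 308.6 220 68; python3 -c "
from workcell import telemetry as t;print(t.state()['ee_rot'],t.state()['qpos'])"
```

```text
at [534.8 302.4 226.7] 69.16 w 91.2 F [-0.2 -0.2  0.2] t 8.9
0 dx 0.31 dy -0.06 dz 0.34 yaw 0.13
[-178.44973088    2.34440134   69.1559104 ] [28.60073346 23.01393398 80.65668293 -0.35190926 79.11864743 49.55139164]
```

```bash
cat > plan.py <<'E'
import sys,numpy as np
from scipy.spatial.transform import Rotation as Ro
from workcell import telemetry
def plan(target,yaw,n=None):
    s=telemetry.state(); p=np.array(s["ee_pos"]);R0=Ro.from_euler("xyz",s["ee_rot"],degrees=True);psi=s["ee_rot"][2]
    target=np.array(target,float); d=(yaw-psi+180)%360-180
    print("at",p.round(1),np.round(s["ee_rot"],1),"w",round(s["gripper_width"],1),"F",np.array(s["force"]).round(1),"t",round(s["time_s"],2))
    L=target-p; m=n or max(1,int(np.ceil(max(abs(L).max()/19,abs(d)/8.3))))
    for i in range(m):
        R=R0*Ro.from_euler("z",-d/m*i,degrees=True); v=R.inv().apply(L/m)/20
        print(i,"dx %.2f dy %.2f dz %.2f yaw %.2f"%(*v,-d/m/8.594))
if __name__=="__main__":
    a=[float(v) for v in sys.argv[1:]]
    plan(a[:3],a[3],int(a[4]) if len(a)>4 else None)
E
python3 plan.py 535.8 308.6 175 68.2
```

```text
at [534.8 302.4 226.7] [-178.4    2.3   69.2] w 91.2 F [-0.2 -0.2  0.2] t 8.9
0 dx 0.14 dy 0.00 dz 0.86 yaw 0.04
1 dx 0.14 dy 0.00 dz 0.86 yaw 0.04
2 dx 0.14 dy 0.00 dz 0.86 yaw 0.04
```

drive_tool:
  moves:
    - {"claw": -1,"dx": 0.14,"dy": 0,"dz": 0.86,"yaw": 0.04}
    - {"claw": -1,"dx": 0.14,"dy": 0,"dz": 0.86,"yaw": 0.04}
    - {"claw": -0.8,"dx": 0.14,"dy": 0,"dz": 0.8,"yaw": 0.04}
    - {"claw": -0.6,"dx": 0,"dy": 0,"dz": 0,"yaw": 0}

```text
time_s: 9.4
ee_pos: [534.6, 304.8, 171.7]
ee_rot: [-178.4, 2.7, 68.3]
force: [0.3, -0.1, 0.2]
gripper_width: 74.8
```

```bash
python3 plan.py 535.8 308.6 124 68.2
python3 - <<'E'
from workcell import grab_frame
import cv2
for n in("side","top"):
    f=grab_frame(n); 
    c=f["color"]
    c=c[160:330,200:350] if n=="side" else c[140:240,140:270]
    cv2.imwrite(f"pics/{n}5c.png",cv2.resize(c,None,fx=4,fy=4,interpolation=cv2.INTER_CUBIC) if n=="side" else cv2.resize(c,None,fx=6,fy=6,interpolation=cv2.INTER_CUBIC))
E
```

```text
at [534.6 304.8 171.7] [-178.4    2.7   68.3] w 74.8 F [ 0.3 -0.1  0.2] t 9.4
0 dx 0.10 dy 0.02 dz 0.79 yaw 0.00
1 dx 0.10 dy 0.02 dz 0.79 yaw 0.00
2 dx 0.10 dy 0.02 dz 0.79 yaw 0.00
```

View pics/side5c.png

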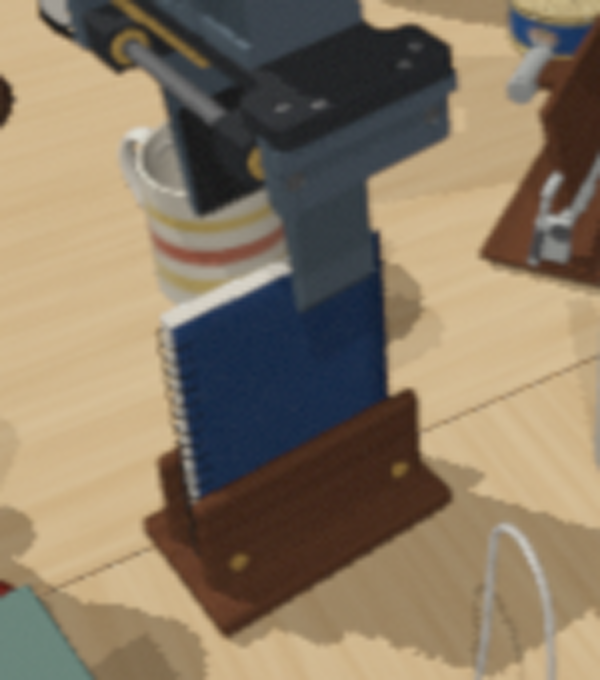

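View pics/top5c.png

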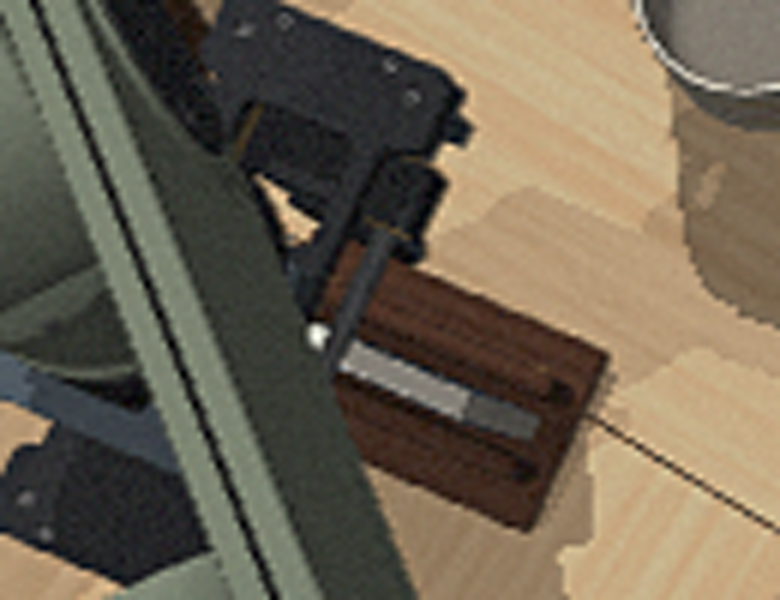

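drive_tool:
  moves:
    - {"claw": -0.6,"dx": 0.13,"dy": 0.02,"dz": 0.8,"yaw": 0}
    - {"claw": -0.6,"dx": 0.13,"dy": 0.02,"dz": 0.8,"yaw": 0}
    - {"claw": -0.6,"dx": 0.1,"dy": 0.02,"dz": 0.75,"yaw": 0}
    - {"claw": -0.6,"dx": 0,"dy": 0,"dz": 0,"yaw": 0}

```text
time_s: 10.0
ee_pos: [537.9, 310.6, 123.5]
ee_rot: [-178.5, 2.5, 68.3]
force: [0.3, -0.3, 0.8]
gripper_width: 73.0
```

```bash
python3 plan.py 535.8 308.6 124 68.2
python3 - <<'E'
from workcell import grab_frame
import cv2
for n in("side",):
    f=grab_frame(n); 
    c=f["color"]
    c=c[160:330,200:350]
    cv2.imwrite(f"pics/{n}6c.png",cv2.resize(c,None,fx=3.5,fy=3.5,interpolation=cv2.INTER_CUBIC))
E
```

```text
at [537.9 310.6 123.5] [-178.5    2.5   68.3] w 73.0 F [ 0.3 -0.3  0.8] t 10.0
0 dx -0.13 dy -0.06 dz -0.02 yaw 0.01
```

View pics/side6c.png

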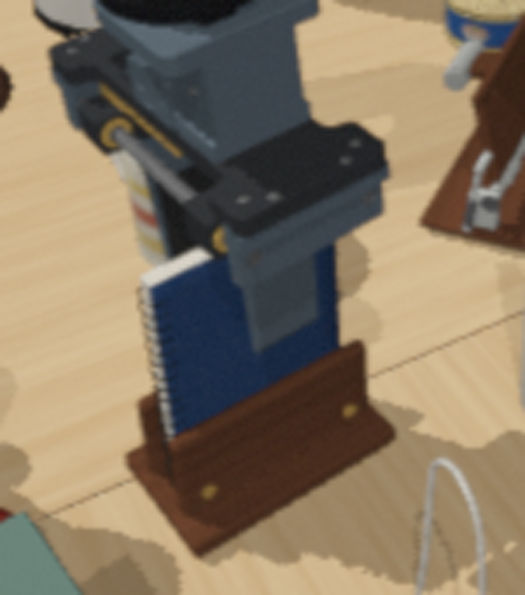

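drive_tool:
  moves:
    - {"claw": 0,"dx": -0.12,"dy": -0.06,"dz": 0,"yaw": 0}
    - {"claw": 1,"dx": 0,"dy": 0,"dz": 0,"yaw": 0}
    - {"claw": 1,"dx": 0,"dy": 0,"dz": 0,"yaw": 0}
    - {"claw": 1,"dx": 0,"dy": 0,"dz": 0,"yaw": 0}
    - {"claw": 1,"dx": 0,"dy": 0,"dz": 0,"yaw": 0}
  grip_force: 20

```text
time_s: 10.68
ee_pos: [537.2, 309.4, 126.3]
ee_rot: [-178.7, 2.2, 68.3]
force: [0.3, 0.3, -0.6]
gripper_width: 25.8
```

drive_tool:
  moves:
    - {"claw": 1,"dx": 0,"dy": 0,"dz": 0,"yaw": 0}
    - {"claw": 1,"dx": 0,"dy": 0,"dz": 0,"yaw": 0}

```text
time_s: 10.92
ee_pos: [537.3, 309.4, 126.4]
ee_rot: [-178.7, 2.2, 68.3]
force: [-0.2, 0.2, 0.5]
gripper_width: 10.3
```

```bash
python3 plan.py 537 310.6 230 68.2
```

```text
at [537.3 309.4 126.4] [-178.7    2.2   68.3] w 10.3 F [-0.2  0.2  0.5] t 10.93
0 dx -0.03 dy -0.02 dz -0.86 yaw 0.00
1 dx -0.03 dy -0.02 dz -0.86 yaw 0.00
2 dx -0.03 dy -0.02 dz -0.86 yaw 0.00
3 dx -0.03 dy -0.02 dz -0.86 yaw 0.00
4 dx -0.03 dy -0.02 dz -0.86 yaw 0.00
5 dx -0.03 dy -0.02 dz -0.86 yaw 0.00
```

drive_tool:
  moves:
    - {"claw": 1,"dx": 0,"dy": 0,"dz": 0,"yaw": 0}
    - {"claw": 1,"dx": 0,"dy": 0,"dz": -0.4,"yaw": 0}
    - {"claw": 1,"dx": -0.02,"dy": 0,"dz": -0.6,"yaw": 0}
    - {"claw": 1,"dx": -0.02,"dy": 0,"dz": -0.8,"yaw": 0}
    - {"claw": 1,"dx": -0.02,"dy": 0,"dz": -0.8,"yaw": 0}

```text
time_s: 11.55
ee_pos: [538.1, 309.5, 180.5]
ee_rot: [-178.6, 2.3, 68.3]
force: [0.3, 0.5, -1.6]
gripper_width: 10.6
```

drive_tool:
  moves:
    - {"claw": 1,"dx": -0.03,"dy": 0,"dz": -0.8,"yaw": 0}
    - {"claw": 1,"dx": -0.03,"dy": 0,"dz": -0.8,"yaw": 0}
    - {"claw": 1,"dx": -0.03,"dy": 0,"dz": -0.8,"yaw": 0}
    - {"claw": 1,"dx": 0,"dy": 0,"dz": 0,"yaw": 0}

```text
time_s: 12.05
ee_pos: [540.5, 309.8, 236.3]
ee_rot: [-178.9, 2.0, 68.3]
force: [0.2, 0.9, -1.5]
gripper_width: 10.4
```

```bash
python3 plan.py 494 8 240 98.1
python3 - <<'E'
from workcell import grab_frame
import cv2
for n in("side",):
    f=grab_frame(n); cv2.imwrite("pics/side7.png",f["color"])
E
```

```text
at [540.5 309.8 236.3] [-178.9    2.    68.3] w 10.4 F [ 0.2  0.9 -1.5] t 12.05
0 dx -0.93 dy 0.21 dz 0.02 yaw -0.22
1 dx -0.94 dy 0.18 dz 0.02 yaw -0.22
2 dx -0.94 dy 0.15 dz 0.02 yaw -0.22
3 dx -0.95 dy 0.12 dz 0.02 yaw -0.22
4 dx -0.95 dy 0.09 dz 0.02 yaw -0.22
5 dx -0.95 dy 0.06 dz 0.02 yaw -0.22
6 dx -0.95 dy 0.03 dz 0.02 yaw -0.22
7 dx -0.95 dy -0.00 dz 0.02 yaw -0.22
8 dx -0.95 dy -0.03 dz 0.02 yaw -0.22
9 dx -0.95 dy -0.06 dz 0.02 yaw -0.22
10 dx -0.95 dy -0.09 dz 0.02 yaw -0.22
11 dx -0.95 dy -0.12 dz 0.02 yaw -0.22
12 dx -0.94 dy -0.16 dz 0.02 yaw -0.22
13 dx -0.94 dy -0.19 dz 0.02 yaw -0.22
14 dx -0.93 dy -0.22 dz 0.02 yaw -0.22
15 dx -0.92 dy -0.25 dz 0.02 yaw -0.22
```

View pics/side7.png

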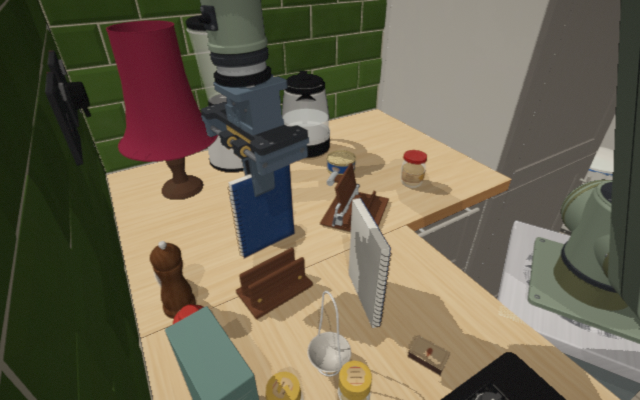

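drive_tool:
  moves:
    - {"claw": 1,"dx": -0.6,"dy": 0.21,"dz": 0,"yaw": -0.22}
    - {"claw": 1,"dx": -0.9,"dy": 0.18,"dz": 0,"yaw": -0.22}
    - {"claw": 1,"dx": -0.95,"dy": 0.15,"dz": 0,"yaw": -0.22}
    - {"claw": 1,"dx": -0.95,"dy": 0.12,"dz": 0,"yaw": -0.22}
    - {"claw": 1,"dx": -0.95,"dy": 0.1,"dz": 0,"yaw": -0.22}

```text
time_s: 12.72
ee_pos: [525.8, 219.8, 234.2]
ee_rot: [-178.2, 2.1, 78.2]
force: [-0.2, 0.0, -0.8]
gripper_width: 10.5
```

drive_tool:
  moves:
    - {"claw": 1,"dx": -0.95,"dy": 0.06,"dz": 0,"yaw": -0.22}
    - {"claw": 1,"dx": -0.95,"dy": 0.03,"dz": 0,"yaw": -0.22}
    - {"claw": 1,"dx": -0.95,"dy": 0,"dz": 0,"yaw": -0.22}
    - {"claw": 1,"dx": -0.95,"dy": -0.03,"dz": 0,"yaw": -0.22}
    - {"claw": 1,"dx": -0.95,"dy": -0.06,"dz": 0,"yaw": -0.22}

```text
time_s: 13.35
ee_pos: [509.6, 121.8, 234.1]
ee_rot: [-177.4, 1.9, 88.0]
force: [0.1, -0.3, -2.2]
gripper_width: 10.6
```

```bash
python3 plan.py 495 8 240 98.1
```

```text
at [509.6 121.8 234.1] [-177.4    1.9   88. ] w 10.6 F [ 0.1 -0.3 -2.2] t 13.35
0 dx -0.95 dy -0.09 dz -0.01 yaw -0.20
1 dx -0.95 dy -0.12 dz -0.01 yaw -0.20
2 dx -0.95 dy -0.14 dz -0.01 yaw -0.20
3 dx -0.94 dy -0.17 dz -0.01 yaw -0.20
4 dx -0.94 dy -0.20 dz -0.01 yaw -0.20
5 dx -0.93 dy -0.23 dz -0.01 yaw -0.20
```

drive_tool:
  moves:
    - {"claw": 1,"dx": -0.95,"dy": -0.09,"dz": -0.1,"yaw": -0.2}
    - {"claw": 1,"dx": -0.95,"dy": -0.12,"dz": -0.1,"yaw": -0.2}
    - {"claw": 1,"dx": -0.95,"dy": -0.14,"dz": -0.1,"yaw": -0.2}
    - {"claw": 1,"dx": -0.94,"dy": -0.17,"dz": 0,"yaw": -0.2}
    - {"claw": 1,"dx": -0.9,"dy": -0.2,"dz": 0,"yaw": -0.2}

```text
time_s: 13.98
ee_pos: [494.7, 24.4, 240.8]
ee_rot: [-176.7, 1.5, 96.9]
force: [0.5, 0.5, -1.7]
gripper_width: 10.7
```

drive_tool:
  moves:
    - {"claw": 1,"dx": -0.7,"dy": -0.22,"dz": 0,"yaw": -0.2}
    - {"claw": 1,"dx": 0,"dy": 0,"dz": 0,"yaw": 0}
    - {"claw": 1,"dx": 0,"dy": 0,"dz": 0,"yaw": 0}

```text
time_s: 14.35
ee_pos: [490.7, 9.1, 240.0]
ee_rot: [-176.5, 1.3, 98.5]
force: [1.3, -0.6, -1.4]
gripper_width: 10.4
```

```bash
python3 plan.py 500 8 240 98.1
python3 - <<'E'
from workcell import grab_frame
import cv2
for n in("side","top"):
    f=grab_frame(n); c=f["color"]; cv2.imwrite(f"pics/{n}8.png",c)
    c=c[80:230,300:450] if n=="side" else c[140:270,270:400]
    cv2.imwrite(f"pics/{n}8c.png",cv2.resize(c,None,fx=4.5,fy=4.5,interpolation=cv2.INTER_CUBIC))
E
```

```text
at [490.7   9.1 240. ] [-176.5    1.3   98.5] w 10.4 F [ 1.3 -0.6 -1.4] t 14.35
0 dx -0.12 dy 0.45 dz -0.02 yaw 0.05
```

View pics/side8c.png

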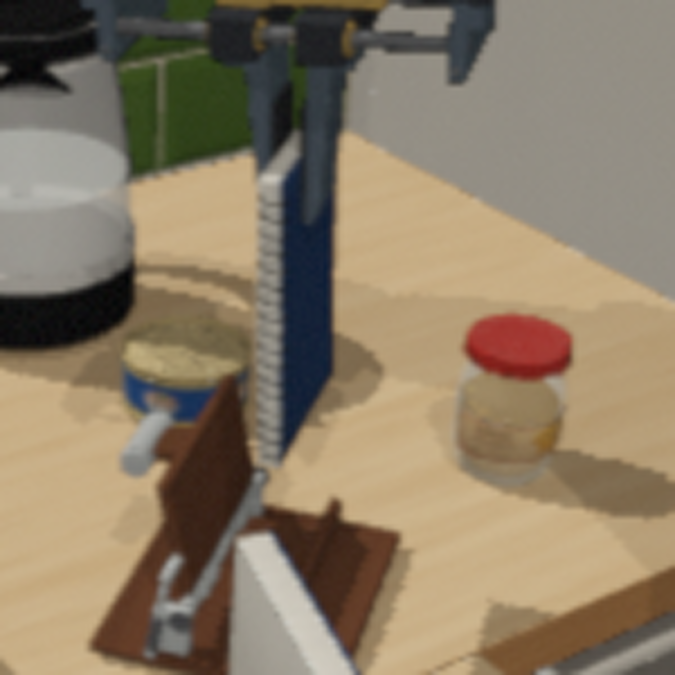

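View pics/top8c.png

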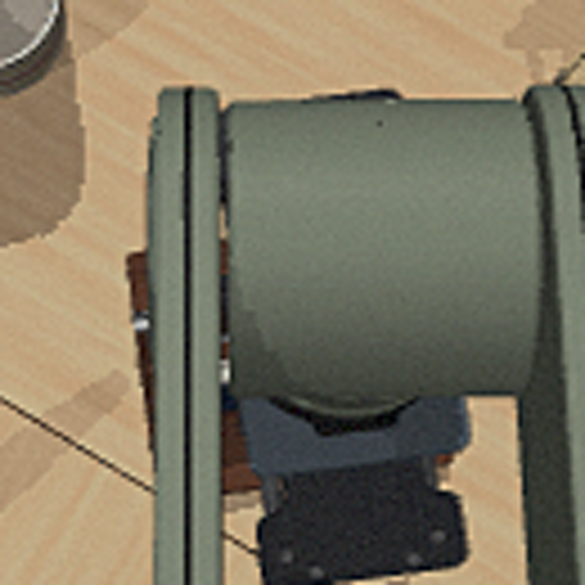

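Run:
```python
from h import *
from scipy.spatial.transform import Rotation as Ro
from workcell import telemetry
s=telemetry.state();p=s["ee_pos"];R=Ro.from_euler("xyz",s["ee_rot"],degrees=True).as_matrix()
print(R[:,2], "foot mid", p+R[:,2]*114.4)
o=np.array([300,80])
obs=np.array([[332,378],[285,460]])/4.5+o
print(obs)
for w in(-6,-3,0,3,6):
    q=[p+R@[w-51.5,-5.5,114.4],p+R@[w+51.5,-5.5,114.4]]
    print(w,proj(SIDE,q).round(1).tolist())
# free fit: w, depth h, inplane rot
from scipy.optimize import least_squares
def f(v):
    w,h,a=v; c,sn=np.cos(a),np.sin(a)
    q=[p+R@[w+sx*c, -5.5, h+sx*sn] for sx in(-51.5,51.5)]
    return np.r_[(proj(SIDE,q)-obs).ravel(),]
r=least_squares(f,[0,114,0]);print(r.x,r.fun)
```

```text
[-0.05686856 -0.03189287 -0.99787214] foot mid [484.29973419   5.60475183 125.96476085]
[[373.77777778 164.        ]
 [363.33333333 182.22222222]]
-6 [[373.9, 160.1], [362.5, 182.5]]
-3 [[373.6, 160.7], [362.1, 183.2]]
0 [[373.3, 161.3], [361.8, 183.9]]
3 [[373.0, 161.9], [361.4, 184.7]]
6 [[372.7, 162.5], [361.0, 185.4]]
[-9.90584119e+00  1.21848285e+02 -1.08260130e-01] [ 0.40922584  0.0179741  -0.32749056 -0.00941808]
```

```bash
python3 plan.py 503.3 8.7 150 98.1
```

```text
at [490.8   9.3 240.1] [-176.5    1.3   98.6] w 10.5 F [-0.  -0.2 -1.8] t 14.45
0 dx -0.00 dy 0.18 dz 0.89 yaw 0.01
1 dx -0.00 dy 0.18 dz 0.89 yaw 0.01
2 dx -0.00 dy 0.18 dz 0.89 yaw 0.01
3 dx -0.00 dy 0.18 dz 0.89 yaw 0.01
4 dx -0.00 dy 0.18 dz 0.89 yaw 0.01
```

drive_tool:
  moves:
    - {"claw": 1,"dx": 0,"dy": 0.25,"dz": 0.5,"yaw": 0.02}
    - {"claw": 1,"dx": 0,"dy": 0.2,"dz": 0.85,"yaw": 0.02}
    - {"claw": 1,"dx": 0,"dy": 0.18,"dz": 0.9,"yaw": 0}
    - {"claw": 1,"dx": 0,"dy": 0.15,"dz": 0.9,"yaw": 0}
    - {"claw": 1,"dx": 0,"dy": 0.1,"dz": 0.9,"yaw": 0}

```text
time_s: 15.08
ee_pos: [505.8, 11.5, 154.1]
ee_rot: [-176.6, 1.3, 98.3]
force: [0.4, -0.2, -1.3]
gripper_width: 10.6
```

```bash
python3 plan.py 503.3 8.7 138 98.1
python3 - <<'E'
from workcell import grab_frame
import cv2
for n in("side","top"):
    f=grab_frame(n); c=f["color"]; cv2.imwrite(f"pics/{n}9.png",c)
    c=c[100:230,300:430] if n=="side" else c[140:270,270:400]
    cv2.imwrite(f"pics/{n}9c.png",cv2.resize(c,None,fx=4.5,fy=4.5,interpolation=cv2.INTER_CUBIC))
E
```

```text
at [505.8  11.5 154.1] [-176.6    1.3   98.3] w 10.6 F [ 0.4 -0.2 -1.3] t 15.07
0 dx -0.10 dy -0.10 dz 0.82 yaw 0.02
```

View pics/side9c.png

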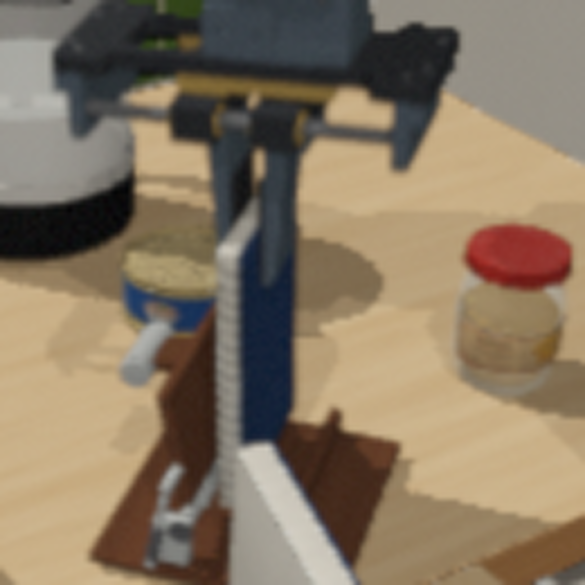

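View pics/top9c.png

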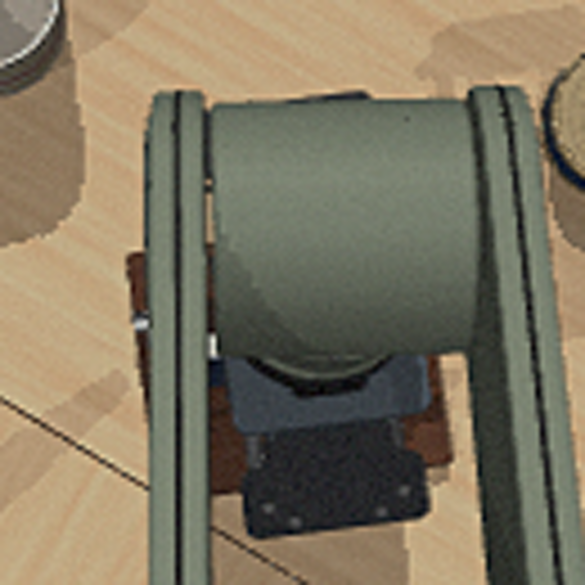

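```bash
python3 - <<'E'
from h import *
from scipy.spatial.transform import Rotation as Ro
from workcell import telemetry
s=telemetry.state();p=s["ee_pos"];R=Ro.from_euler("xyz",s["ee_rot"],degrees=True).as_matrix()
o=np.array([300,100])
pts={"botR":[-51.5,-5.5,114.4],"topL":[51.5,-5.5,-31.6],"topLb":[51.5,5.5,-31.6],"topR":[-51.5,-5.5,-31.6]}
for w in(-4,0,4):
  for k,v in pts.items(): print(w,k,((proj(SIDE,p+R@(np.array(v)+[w,0,0]))[0]-o)*4.5).round(0))
# top view: left end of notepad top
for w in(-4,0,4):
  for k in("topL","topLb"): print(w,k,((proj(TOP,p+R@(np.array(pts[k])+[w,0,0]))[0]-[270,140])*4.5).round(0))
E
python3 - <<'E'
import cv2
c=cv2.imread("pics/top9.png")[200:250,305:345]
cv2.imwrite("pics/t9d.png",cv2.resize(c,None,fx=12,fy=12,interpolation=cv2.INTER_CUBIC))
E
```

```text
-4 botR [297. 402.]
-4 topL [239. 264.]
-4 topLb [217. 261.]
-4 topR [297. 170.]
0 botR [295. 406.]
0 topL [237. 268.]
0 topLb [214. 265.]
0 topR [295. 173.]
4 botR [293. 410.]
4 topL [234. 272.]
4 topLb [212. 269.]
4 topR [293. 176.]
-4 topL [202. 359.]
-4 topLb [199. 335.]
0 topL [193. 360.]
0 topLb [190. 336.]
4 topL [184. 362.]
4 topLb [181. 338.]
```

View pics/t9d.png

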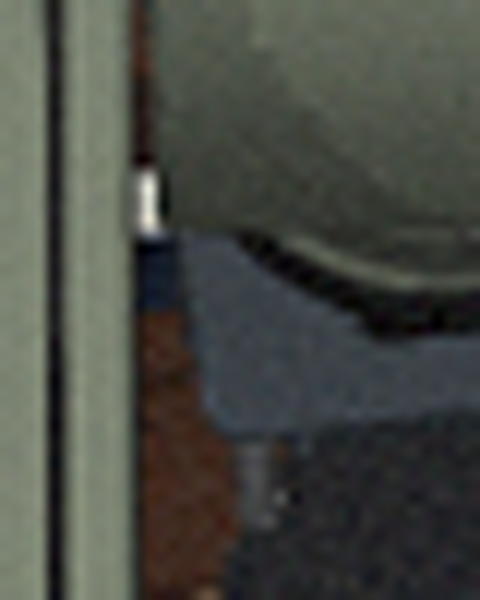

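Run:
```python
import cv2
c=cv2.imread("pics/side9.png")[130:220,330:380]
cv2.imwrite("pics/s9d.png",cv2.resize(c,None,fx=9,fy=9,interpolation=cv2.INTER_CUBIC)[:600*9//9*1+210])
```

```text
(no output)
```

View pics/s9d.png

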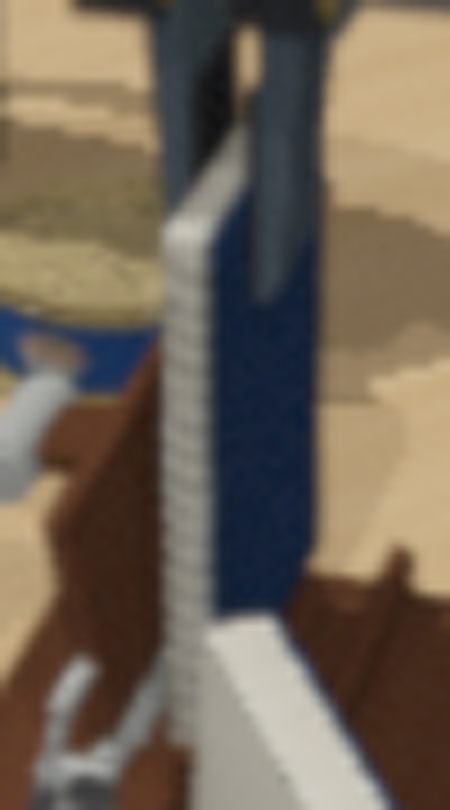

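Run:
```python
from h import *
from scipy.spatial.transform import Rotation as Ro
from workcell import telemetry
a=np.radians(8.07);S=np.array([[np.cos(a),-np.sin(a),0],[np.sin(a),np.cos(a),0],[0,0,1]]);o=np.array([501.28,8.92,0])
for l,ob in (([67.5,-80,12],[306,193]),([67.5,80,12],[203,368]),([-67.5,-80,12],[545,243])):
    print(proj(SIDE,S@l+o)[0].round(1), np.array(ob)/5+[280,150])
s=telemetry.state();p=s["ee_pos"];R=Ro.from_euler("xyz",s["ee_rot"],degrees=True).as_matrix()
obs=np.array([[353.9,156.7],[348.7,156.1],[364.4,191.7]])
def pts(v):
    w,h,al=v;q=np.array([[51.5,-5.5,-73],[51.5,5.5,-73],[-51.5,-5.5,73]])
    c,sn=np.cos(al),np.sin(al);M=np.array([[c,0,-sn],[0,1,0],[sn,0,c]])
    return p+(q@M.T+[w,0,h])@R.T
for off in([0,0],[.5,.5],[-.5,-.5],[0,-1],[0,1]):
    r=least_squares(lambda v:(proj(SIDE,pts(v))+off-obs).ravel(),[0,41,0]);print(off,r.x.round(3),r.fun.round(1))
```

```text
[340.4 187.8] [341.2 188.6]
[318.8 222.5] [320.6 223.6]
[389.4 198.1] [389.  198.6]
[0, 0] [-1.853 41.256 -0.068] [-0.4 -0.1 -0.2 -0.1  0.9  0.2]
[0.5, 0.5] [ 1.587 37.881 -0.064] [-0.5 -0.1 -0.2 -0.1  1.   0.3]
[-0.5, -0.5] [-5.334 44.67  -0.071] [-0.4 -0.1 -0.1 -0.1  0.7  0.2]
[0, -1] [-1.547 43.809 -0.071] [-0.4 -0.1 -0.1 -0.1  0.8  0.2]
[0, 1] [-2.159 38.711 -0.064] [-0.4 -0.1 -0.2 -0.1  0.9  0.2]
```

```bash
cat > loc.py <<'E'
from h import *
from scipy.spatial.transform import Rotation as Ro
from workcell import telemetry
a=np.radians(8.07);S=np.array([[np.cos(a),-np.sin(a),0],[np.sin(a),np.cos(a),0],[0,0,1]]);o=np.array([501.28,8.92,0])
s=telemetry.state();p=s["ee_pos"];R=Ro.from_euler("xyz",s["ee_rot"],degrees=True).as_matrix()
al=-.05;c,sn=np.cos(al),np.sin(al);M=np.array([[c,0,-sn],[0,1,0],[sn,0,c]])
for n,q in(("ctr",[0,0,0]),("footmid",[0,0,73]),("footL",[51.5,0,73]),("footR",[-51.5,0,73])):
    P=p+R@(M@np.array(q,float)+[-1.6,0,41.3]); print(n,(S.T@(P-o)).round(1))
print("tcp",(S.T@(p-o)).round(1),s["force"].round(1),s["ee_rot"].round(1),s["gripper_width"].round(1),s["time_s"])
E
python3 loc.py; python3 plan.py 503.3 7.5 134 98.1
```

```text
ctr [  0.7  -0.5 111.7]
footmid [-4.   1.5 38.9]
footL [-4.  53.  40.3]
footR [ -3.9 -50.   37.5]
at [504.2  11.4 152.9] [-176.4    1.3   98.3] w 10.4 F [ 0.   0.1 -1. ] t 15.18
0 dx -0.17 dy -0.01 dz 0.95 yaw 0.02Traceback (most recent call last):
  File "loc.py", line 9, in <module>
    print("tcp",(S.T@(p-o)).round(1),s["force"].round(1),s["ee_rot"].round(1),s["gripper_width"].round(1),s["time_s"])
                                                                              ^^^^^^^^^^^^^^^^^^^^^^^^
AttributeError: 'float' object has no attribute 'round'
```

drive_tool:
  moves:
    - {"claw": 1,"dx": 0,"dy": 0.05,"dz": 0.5,"yaw": 0.02}
    - {"claw": 1,"dx": 0,"dy": 0.03,"dz": 0.4,"yaw": 0}
    - {"claw": 1,"dx": 0,"dy": 0,"dz": 0.15,"yaw": 0}
    - {"claw": 1,"dx": 0,"dy": 0,"dz": 0,"yaw": 0}

```text
time_s: 15.68
ee_pos: [505.6, 11.4, 131.4]
ee_rot: [-176.5, 1.3, 98.1]
force: [0.3, -0.2, -2.0]
gripper_width: 10.8
```

```bash
sed -i 's/s\["gripper_width"\].round(1)/s["gripper_width"]/' loc.py; python3 loc.py
```

```text
ctr [ 2.1 -0.7 90.2]
footmid [-2.3  1.3 17.4]
footL [-2.3 52.7 18.7]
footR [ -2.4 -50.2  16. ]
tcp [  4.6   1.8 131.4] [ 0.3 -0.2 -2. ] [-176.5    1.3   98.1] 10.820119610133794 15.675
```

drive_tool:
  moves:
    - {"claw": 1,"dx": 0,"dy": -0.05,"dz": 0.15,"yaw": 0}
    - {"claw": 1,"dx": 0,"dy": 0,"dz": 0.08,"yaw": 0}
    - {"claw": 1,"dx": 0,"dy": 0,"dz": 0.06,"yaw": 0}
  grip_force: 10

```text
time_s: 16.05
ee_pos: [504.9, 11.2, 126.8]
ee_rot: [-176.6, 1.3, 98.1]
force: [-1.5, 2.8, 8.6]
gripper_width: 10.2
```

```bash
python3 loc.py
```

```text
ctr [ 1.4 -0.8 85.7]
footmid [-2.9  1.2 12.8]
footL [-2.7 52.7 14.2]
footR [ -3.  -50.3  11.4]
tcp [  3.9   1.8 126.8] [-1.5  2.8  8.6] [-176.6    1.3   98.1] 10.181679040836059 16.05
```

drive_tool:
  moves:
    - {"claw": 1,"dx": 0,"dy": 0,"dz": 0,"yaw": 0}
    - {"claw": 1,"dx": 0,"dy": 0,"dz": 0,"yaw": 0}
  grip_force: 3

```text
time_s: 16.3
ee_pos: [505.0, 11.2, 127.0]
ee_rot: [-176.7, 1.3, 98.1]
force: [0.4, -0.3, -1.6]
gripper_width: 10.7
```

```bash
python3 loc.py
python3 - <<'E'
from workcell import grab_frame
import cv2
for n in("side","top"):
    f=grab_frame(n); c=f["color"]; cv2.imwrite(f"pics/{n}10.png",c)
    if n=="side":
        c=c[130:230,310:410]
        cv2.imwrite(f"pics/{n}10c.png",cv2.resize(c,None,fx=6,fy=6,interpolation=cv2.INTER_CUBIC))
E
```

```text
ctr [ 1.6 -0.9 85.8]
footmid [-2.6  1.1 12.9]
footL [-2.5 52.6 14.3]
footR [ -2.7 -50.4  11.5]
tcp [  4.    1.7 127. ] [ 0.4 -0.3 -1.6] [-176.7    1.3   98.1] 10.660846825888301 16.3
```

View pics/side10c.png

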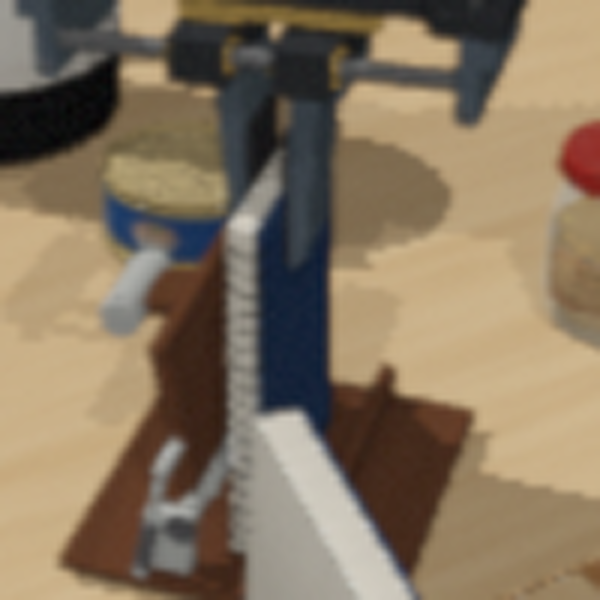

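drive_tool:
  moves:
    - {"claw": 1,"dx": 0,"dy": 0,"dz": 0.08,"yaw": 0}
    - {"claw": 1,"dx": 0,"dy": 0,"dz": 0,"yaw": 0}

```text
time_s: 16.65
ee_pos: [505.1, 11.4, 125.7]
ee_rot: [-176.7, 1.3, 98.1]
force: [-0.4, -0.4, -0.9]
gripper_width: 10.6
```

drive_tool:
  moves:
    - {"claw": 1,"dx": 0,"dy": 0,"dz": 0.08,"yaw": 0}
    - {"claw": 1,"dx": 0,"dy": 0,"dz": 0,"yaw": 0}

```text
time_s: 16.9
ee_pos: [505.0, 11.5, 124.3]
ee_rot: [-176.7, 1.3, 98.1]
force: [-0.3, 0.4, 0.1]
gripper_width: 10.4
```

drive_tool:
  moves:
    - {"claw": 1,"dx": 0,"dy": 0,"dz": 0.08,"yaw": 0}
    - {"claw": 1,"dx": 0,"dy": 0,"dz": 0,"yaw": 0}

```text
time_s: 17.15
ee_pos: [505.0, 11.3, 122.8]
ee_rot: [-176.7, 1.3, 98.1]
force: [-0.0, -0.1, 0.4]
gripper_width: 10.3
```

drive_tool:
  moves:
    - {"claw": 1,"dx": 0,"dy": 0,"dz": 0.06,"yaw": 0}
    - {"claw": 0.75,"dx": 0,"dy": 0,"dz": 0,"yaw": 0}
    - {"claw": 0.6,"dx": 0,"dy": 0,"dz": 0,"yaw": 0}
    - {"claw": 0.6,"dx": 0,"dy": 0,"dz": 0,"yaw": 0}

```text
time_s: 17.65
ee_pos: [505.0, 10.9, 120.8]
ee_rot: [-176.7, 1.3, 98.1]
force: [0.5, -0.8, 0.9]
gripper_width: 18.6
```

```bash
python3 loc.py | tail -1
python3 - <<'E'
from workcell import grab_frame
import cv2
for n in("side",):
    f=grab_frame(n); c=f["color"]; cv2.imwrite(f"pics/{n}11.png",c)
    if n=="side":
        c=c[130:230,310:410]
        cv2.imwrite(f"pics/{n}11c.png",cv2.resize(c,None,fx=6,fy=6,interpolation=cv2.INTER_CUBIC))
E
```

```text
tcp [  3.9   1.4 120.8] [ 0.5 -0.8  0.9] [-176.7    1.3   98.1] 18.606437600232255 17.65
```

View pics/side11c.png

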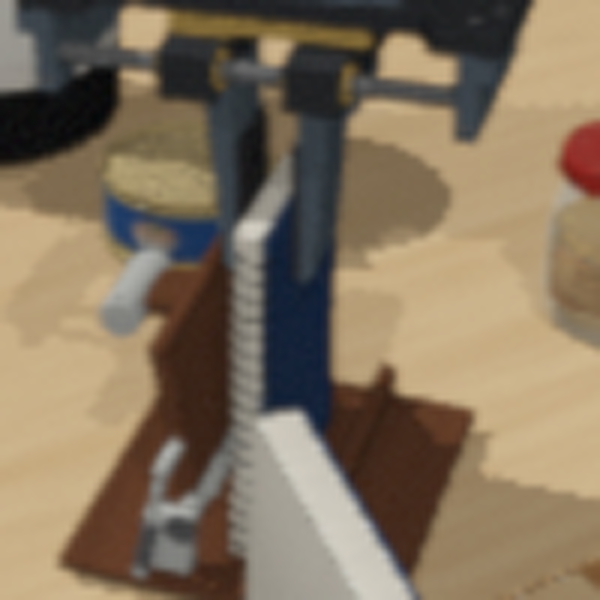

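drive_tool:
  moves:
    - {"claw": 0.6,"dx": 0,"dy": 0.15,"dz": -0.03,"yaw": 0}
    - {"claw": 0.6,"dx": 0,"dy": 0.15,"dz": -0.03,"yaw": 0}
    - {"claw": 0.6,"dx": 0,"dy": 0.15,"dz": -0.03,"yaw": 0}
    - {"claw": 0.6,"dx": 0,"dy": 0.15,"dz": -0.03,"yaw": 0}
    - {"claw": 0.6,"dx": 0,"dy": 0.15,"dz": -0.03,"yaw": 0}

```text
time_s: 18.32
ee_pos: [521.2, 13.2, 123.1]
ee_rot: [-176.7, 1.3, 98.1]
force: [-0.3, -0.1, 0.0]
gripper_width: 18.2
```

```bash
python3 loc.py | tail -1
python3 - <<'E'
from workcell import grab_frame
import cv2
for n in("side",):
    f=grab_frame(n); c=f["color"]; cv2.imwrite(f"pics/{n}12.png",c)
    if n=="side":
        c=c[130:230,310:410]
        cv2.imwrite(f"pics/{n}12c.png",cv2.resize(c,None,fx=6,fy=6,interpolation=cv2.INTER_CUBIC))
E
```

```text
tcp [ 20.4   1.5 123.1] [-0.3 -0.1  0. ] [-176.7    1.3   98.1] 18.23550791968883 18.325
```

View pics/side12c.png

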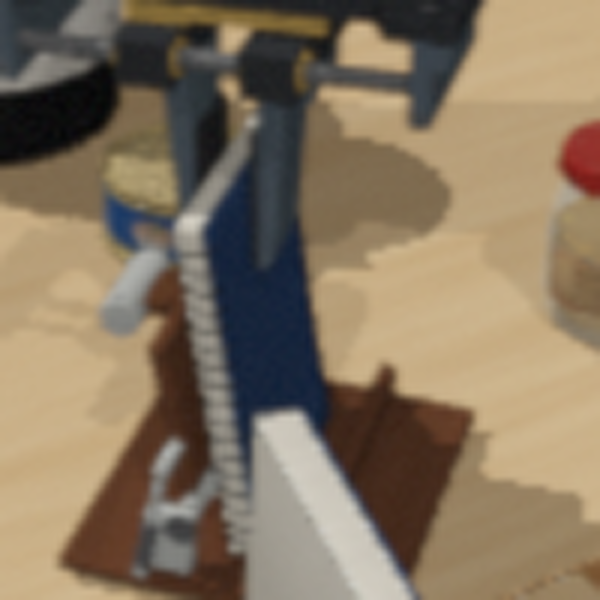

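Leaning as planned with the foot fixed. Continue.

drive_tool:
  moves:
    - {"claw": 0.6,"dx": 0,"dy": 0.15,"dz": 0,"yaw": 0}
    - {"claw": 0.6,"dx": 0,"dy": 0.15,"dz": 0,"yaw": 0}
    - {"claw": 0.6,"dx": 0,"dy": 0.12,"dz": 0,"yaw": 0}
    - {"claw": 0.55,"dx": 0,"dy": 0.1,"dz": 0,"yaw": 0}

```text
time_s: 18.88
ee_pos: [532.7, 14.8, 122.4]
ee_rot: [-176.8, 1.3, 98.1]
force: [0.6, 0.1, 0.3]
gripper_width: 20.3
```

```bash
python3 loc.py | tail -1
python3 - <<'E'
from workcell import grab_frame
import cv2
for n in("side",):
    f=grab_frame(n); c=f["color"]; cv2.imwrite(f"pics/{n}13.png",c)
    if n=="side":
        c=c[130:230,310:410]
        cv2.imwrite(f"pics/{n}13c.png",cv2.resize(c,None,fx=6,fy=6,interpolation=cv2.INTER_CUBIC))
E
```

```text
tcp [ 31.9   1.4 122.4] [0.6 0.1 0.3] [-176.8    1.3   98.1] 20.31617862589912 18.875
```

View pics/side13c.png

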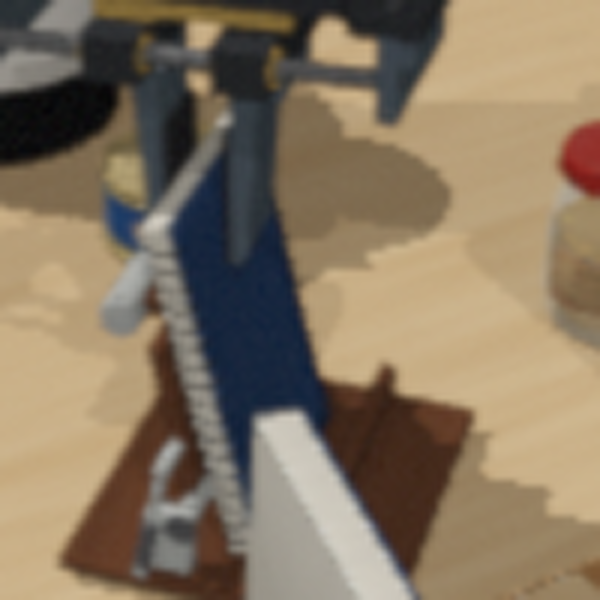

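drive_tool:
  moves:
    - {"claw": 0.5,"dx": 0,"dy": 0.1,"dz": 0,"yaw": 0}
    - {"claw": 0.45,"dx": 0,"dy": 0.1,"dz": 0,"yaw": 0}
    - {"claw": 0.4,"dx": 0,"dy": 0,"dz": 0,"yaw": 0}
    - {"claw": 0.4,"dx": 0,"dy": 0,"dz": 0,"yaw": 0}

```text
time_s: 19.42
ee_pos: [537.0, 15.4, 122.1]
ee_rot: [-176.8, 1.3, 98.1]
force: [0.8, -1.4, -0.6]
gripper_width: 27.3
```

```bash
python3 loc.py | tail -1
python3 - <<'E'
from workcell import grab_frame
import cv2
for n in("side",):
    f=grab_frame(n); c=f["color"]; cv2.imwrite(f"pics/{n}14.png",c)
    if n=="side":
        c=c[130:230,310:410]
        cv2.imwrite(f"pics/{n}14c.png",cv2.resize(c,None,fx=6,fy=6,interpolation=cv2.INTER_CUBIC))
E
```

```text
tcp [ 36.3   1.4 122.1] [ 0.8 -1.4 -0.6] [-176.8    1.3   98.1] 27.32070159309888 19.425
```

View pics/side14c.png

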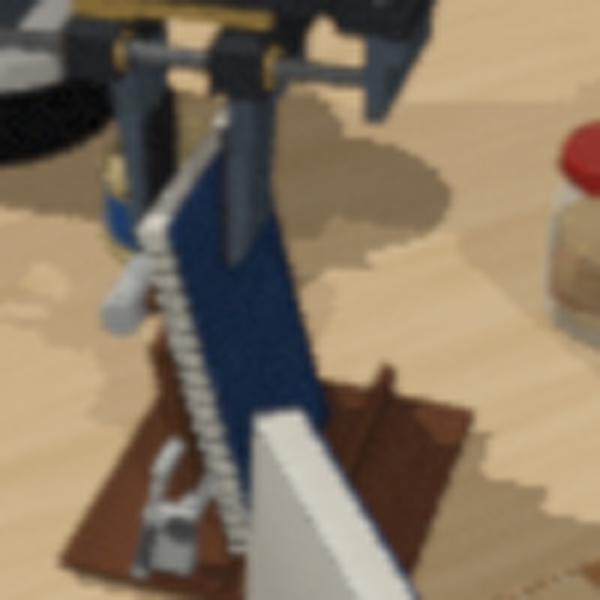

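drive_tool:
  moves:
    - {"claw": 0.1,"dx": 0,"dy": 0,"dz": 0,"yaw": 0}
    - {"claw": -0.2,"dx": 0,"dy": 0,"dz": 0,"yaw": 0}
    - {"claw": -0.2,"dx": 0,"dy": 0,"dz": -0.3,"yaw": 0}
    - {"claw": -0.2,"dx": 0,"dy": 0,"dz": -0.8,"yaw": 0}
    - {"claw": -0.2,"dx": 0,"dy": 0,"dz": -1,"yaw": 0}

```text
time_s: 20.1
ee_pos: [538.2, 16.7, 164.5]
ee_rot: [-176.6, 1.3, 98.1]
force: [0.0, -0.7, 0.2]
gripper_width: 54.7
```

drive_tool:
  moves:
    - {"claw": -0.2,"dx": 0,"dy": 0,"dz": -1,"yaw": 0}
    - {"claw": -0.2,"dx": 0,"dy": 0,"dz": -1,"yaw": 0}
    - {"claw": -0.2,"dx": 0.5,"dy": 0,"dz": -1,"yaw": 0}
    - {"claw": -0.2,"dx": 1,"dy": 0,"dz": -0.6,"yaw": 0}
    - {"claw": -0.2,"dx": 1,"dy": 0,"dz": 0,"yaw": 0}

```text
time_s: 20.72
ee_pos: [536.0, 70.0, 240.7]
ee_rot: [-176.9, 1.3, 98.0]
force: [0.4, 0.1, -0.2]
gripper_width: 55.0
```

drive_tool:
  moves:
    - {"claw": -0.2,"dx": 1,"dy": 0,"dz": 0,"yaw": 0}
    - {"claw": -0.2,"dx": 1,"dy": 0,"dz": 0,"yaw": 0}
    - {"claw": -0.2,"dx": 1,"dy": 0,"dz": 0,"yaw": 0}
    - {"claw": -0.2,"dx": 1,"dy": 0,"dz": 0,"yaw": 0}
    - {"claw": -0.2,"dx": 1,"dy": 0,"dz": 0,"yaw": 0}

```text
time_s: 21.35
ee_pos: [517.2, 177.4, 233.8]
ee_rot: [-176.4, 1.3, 98.2]
force: [0.4, -0.6, 0.7]
gripper_width: 54.6
```

```bash
python3 loc.py | tail -1
python3 - <<'E'
from workcell import grab_frame
import cv2
for n in("side","top"):
    f=grab_frame(n); c=f["color"]; cv2.imwrite(f"pics/{n}15.png",c)
    c=c[130:230,310:410] if n=="side" else c[170:270,280:390]
    cv2.imwrite(f"pics/{n}15c.png",cv2.resize(c,None,fx=6,fy=6,interpolation=cv2.INTER_CUBIC))
E
```

```text
tcp [ 39.4 164.6 233.8] [ 0.4 -0.6  0.7] [-176.4    1.3   98.2] 54.55154205636014 21.35
```

View pics/side15c.png

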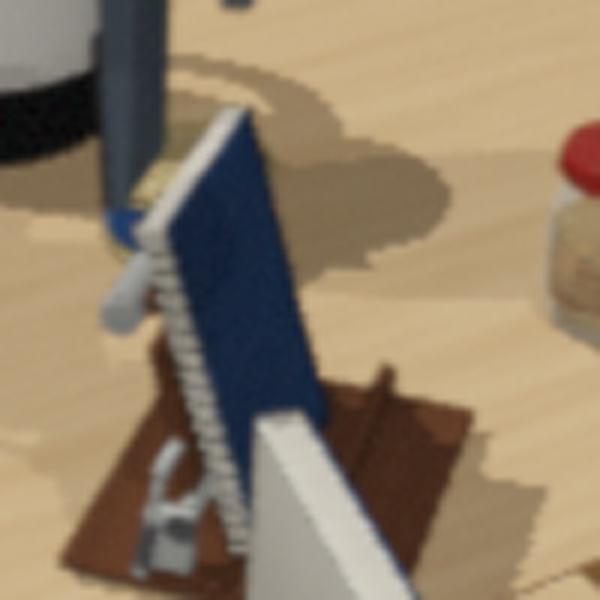

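View pics/top15c.png

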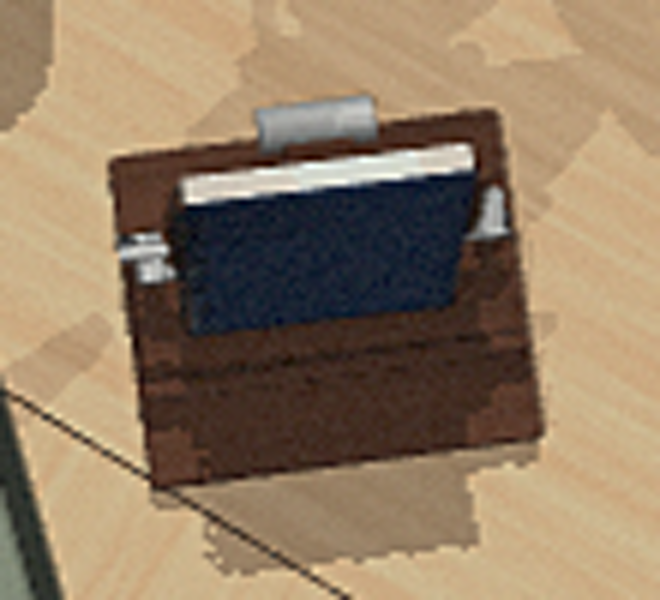

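Run:
```python
from h import *
a=np.radians(8.07);S=np.array([[np.cos(a),-np.sin(a),0],[np.sin(a),np.cos(a),0],[0,0,1]]);o=np.array([501.28,8.92,0])
for n,uv,z in(("tL",[187,206],154),("tR",[475,170],154),("bL",[192,333],12),("bR",[457,303],12),("barL",[262,120],98),("barR",[375,108],98)):
    print(n,(S.T@(ray(TOP,np.array(uv)/6+[280,170],z)-o)).round(1))
```

```text
tL [ 33.9  53.4 154. ]
tR [ 34.2 -48.7 154. ]
bL [-7.2 55.  12. ]
bR [ -8.3 -52.2  12. ]
barL [66.2 20.8 98. ]
barR [ 65.6 -21.6  98. ]
```

View pics/top15.png

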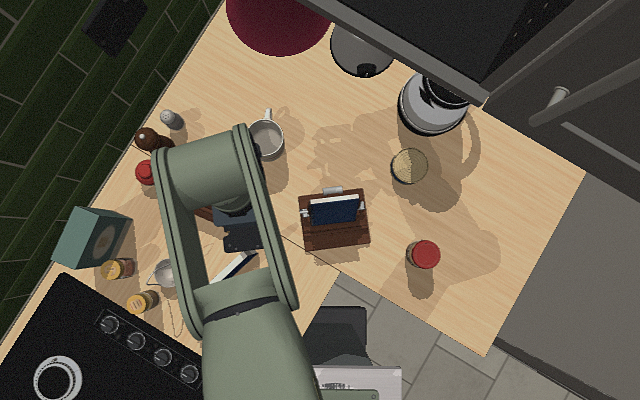

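```bash
python3 -c "
from workcell import job;print(job.job_done())"
```

```text
the job is handed in; nothing more can be done
None
```

I opened the stand's back and set the notepad in the groove, leaning back against it. I handed the job in at about 21.5 s; no verdict was reported.

- **Stand:** I gripped the pull bar across its ends and took it along its arc to about 85–90°. After release, the back snapped fully open and stayed open. In the last picture the bar is about 66 mm behind the stand's origin, against roughly 63 mm expected.
- **Notepad:** I lifted the 103 mm one out of the rack and turned it so its cover faces the front. I lowered it onto the groove floor, then loosened the fingers and tilted it back until it rested on the board. It is the same way up as it stood in the rack.
- **Last checks:** The foot is between the lip rail and the hinge, about 2 mm behind the hinge axis's stand-frame zero line (roughly 6 mm behind the groove's middle). The notepad is centred within about 2 mm, towards the left. The mug, jar and tin look unmoved, and the arm was clear of everything.
- **Did not fully agree:** The tool had drifted up to 3.5° off vertical while carrying. Pictures suggested the notepad was also turned a few degrees in the grip. I allowed for both, and it stands level in the final picture. The first touch on the groove floor read about 9 N before I eased the grip.

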